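# Fit the temperature probe through guide and lid of a water bath

## Task

Press the water bath's lid down at its front until the catch snaps and holds it shut. Then take the long temperature probe out of the rack by its head, lower its stem through the guide on the support rod and on through the gland in the shut lid until the dark ring on the stem is about level with the top of the guide, and keep holding it upright there, hanging from the gripper, so that the guide's screw can be done up: the program finishes while still holding it. Leave everything else standing where it is.

Things in the scene. Friction and masses are not known exactly. Their poses are not given: they have to be found in the camera images.
- lid (a joint): hinge of the bath's steel lid, rad: 0 = shut, grows as the front edge rises; 0.24 to 0.40 at the start. Spring and friction keep it there (pad: about 2 N to push it down); from 11 to 5 mm above shut at the front edge the pad takes up to 10 to 15 N, then a spring catch snaps over, pulls it to 0 and holds it. Let go before that and it springs open again.
- lid_pad (a point): centre of the top of the raised press pad (22 x 70 mm) at the lid's front edge, mid-width. x axis along the lid towards its hinge, z normal to the lid. The hinge line lies 166 mm along +x and 9 mm down (-z) from it; with the lid shut the pad top is 119 mm above the bench.
- guide_top (a point): centre of the guide's mouth, at its top face, 180 mm above the bench. The guide is a round metal bushing (29 mm outside, 18 mm high, bore 11 mm, mouth widened to 19 mm by a cone 7 mm deep) on an arm over the lid; nothing is above it. z up, x = the bath's x, from the lid's front to its hinge.
- gland_top (a point): centre of the mouth of the white gland, the second bushing, fixed in the lid: bore 11 mm, 20 mm long, mouth widened to 19 mm by a cone 7 mm deep, 26 mm outside. With the lid shut it lies straight below the guide, its mouth 124 mm and its lower end 104 mm above the bench; z is the bore's axis.
- probe_head (a point): centre of the head of the long probe (the grasp): steel cylinder 22 mm in diameter, 56 mm high. Below it the probe has a steel stem of 8 mm diameter, 130 mm long, with a chamfered tip; about 0.12 kg in all. It hangs upright in the rack, its head resting on the rack's top plate; z points up along the stem. Its head is the tallest in the rack (150 to 206 mm above the bench).
- probe_tip (a point): lower end of the long probe's stem, on its axis, 158 mm below the centre of the head; 20 mm above the bench at the start.
- probe_ring (a point): the dark ring round the long probe's stem, 4 mm wide, its middle 110 mm above the tip and 48 mm below the centre of the head.
- rack: white plastic rack 70 x 240 x 150 mm, fixed to the bench; origin: centre of its underside. Its open frame carries a top plate (60 mm wide, top 150 mm above the bench) with three 11.5 mm holes in a row along its y axis, at y = -80, 0 and +80 mm; what is in it hangs by its head on that plate.
- shortprobe_head (a point): centre of the head of a short probe in the same rack: head also 22 mm wide but only 30 mm high (150 to 180 mm above the bench), stem 75 mm; to be left in its place.
- beaker: glass beaker, 60 mm wide, 75 mm high, between rack and bath; origin: centre of its underside; leave it.
- amber: brown glass bottle with dark cap, 84 mm wide, 165 mm high, at the back; origin: centre of its underside; leave it.
- washbottle: white plastic wash bottle, 64 mm wide, 172 mm high with its spout, at the back; origin: centre of its underside; leave it.
- dish: white ceramic dish, 76 mm wide, 24 mm high, at the right side; origin: centre of its underside; leave it.
- spatula: thin steel weighing spatula, 176 mm long, 5 mm thick, lying at the left side; origin: its middle, on the bench; leave it.
- stopper: rubber stopper, 32 mm wide, 26 mm high, in front of the beaker; origin: centre of its underside; leave it.
- bath: white water bath, fixed to the bench, 190 (x) x 200 (y) x 110 mm, lid on top; origin: centre of its underside, x from the lid's front to its hinge. Basin floor inside 40 mm above the bench. Guide axis at x = +25 mm, y = 0; lid hinge line at x = +85 mm, 110 mm above the bench; the support rod with the guide's arm stands behind at x = +118 mm, its top 215 mm above the bench.
- stirrod_top (a point): centre of the dark rubber knob (18 mm wide, 150 to 170 mm above the bench) of a steel stirring rod hanging in the same rack; to be left in its place.
Not all that is in view belongs to the job. What is shaped like the part that bears probe_head but red or yellow is not meant.

How it is judged:
By the outcome, as a careful person would: the job done as asked, in the order asked, and still so for the second after the job is handed in, while the arm keeps its last pose, push and grip.
It also fails if it takes over 72 s, if anything falls off the work surface, if the arm or the gripper's body presses on something with over 40 N, if the wrist force passes 120 N, or if a joint passes its speed limit or range.

## Robot

A 6-joint arm with a two-finger parallel gripper is mounted at the origin on the work surface. World frame = base frame: x ahead of the robot, y to its left, z up, the work surface at z = 0. Lengths are in mm, angles in rad, forces in N, time in s.
With the tool pointing down it reaches from about 350 to 775 mm from the base axis. Payload 7.3 kg.
Tool frame: the origin (TCP) lies midway between the tips of the shut fingers; the grasp point (between the pads) lies 19 mm behind it (grasp_offset is the z of the grasp point in the tool frame, in mm); z points along the fingers, y is the direction in which the jaws open and shut (so a half turn about z gives the same grasp; the last joint's range is limited). The gripper opens to 92 mm and grips with 3 to 60 N. Pads are 19 mm wide; open, the fingers measure 130 mm over their backs; the gripper's body (75 mm by 190 mm) begins 47 mm behind the grasp point.
Start: joints at [-1.263, 0.342, 1.524, -0, 1.275, -0.146], TCP at [230.177, -471.876, 187.741] pointing down, gripper open.
Joint ranges: [-2.53, 2.53], [-0.77, 2.02], [0.04, 2.7], [-1, 4.14], [0.28, 2.66], [-3.11, 3.11]. Speed limits (rad/s): [2.57, 2.57, 3.14, 3.14, 3.14, 3.14].

## Interface

Orientations are given as [roll, pitch, yaw] about the fixed x, y, z axes, in that order (R = Rz(yaw) Ry(pitch) Rx(roll)).
In Python, from plant import get_obs, capture, camera_model, close_job, boxes_of, regions_of, place_of, grasp_offset gives the robot as it stands. The module is installed in compiled form; this text tells all that it offers.
- The arm moves only by the tool send_rows, never from a script. Its argument "targets" is a list that holds one entry, the list of rows, each a list of 7 numbers: the turn, a rotation vector about the tool's x, y, z in degrees, then the shift along the tool's x, y, z in mm, then the closure, from -1 (fully open) to 1 (shut). A call has 1 to 5 rows; each row is the pose to reach, as a shift and turn from the pose commanded when the call began, along the tool's axes at that moment; what a row does not reach only later rows make up. A row lasts 1/12 s, in which the tool goes at most 41.7 mm and 7.16 degrees, less where a joint would pass 70% of its speed; a pose out of reach is approached as far as the arm can. A call with a gripper value outside its range is refused whole. The fingers move at their own pace and stop on an object; the grip force is fixed at half the most. Time passes only in rows, so rows that repeat a pose let the fingers close. It gives the time, the measured TCP pose, the force and the opening at its end, in the units of the state.
- get_obs(): the state, without advancing time (a new reading comes with each control period).
- capture(name): name is "scene" or "top" or "wrist"; returns the picture (400x640x3 uint8, red, green, blue); there is no depth.
- camera_model(name): a dict with "K" (3x3 intrinsics, pixels), "k1" (the pictures are not rectified: a ray, as slopes to the right and down, at radius r is drawn at 1 + k1 r^2 times it, then the intrinsics apply), "world_to_cam" (4x4, takes a point from world to camera coordinates). Camera axes: x right, y up, looking along -z (the intrinsics and any distortion apply to the point x, -y, -z); pixel columns grow to the right and rows downward; lengths in mm; the calibration is good to about 2 mm. A picture is of the moment at which its call begins: read the wrist's pose just before it. camera_model takes no time and is no camera call; for the wrist camera it gives the pose at the moment of the call.
- close_job(): hands the job in, once; it reports no verdict.
Trained networks look in the newest picture that a camera, given by its name, has taken for a name from the list of things; names that differ only in an ending like _2 or _b are one class to them, and where a whole thing is asked for, a point or a joint stands for the part that bears it (a point fixed in the world has none). Each returns a list of dicts, best first, with "conf" (0 to 1); they miss things now and then, are a little off and sometimes report something else, mostly with a low value. They report only what shows in the picture. A call takes as long as a camera call. They do not tell look-alikes from the thing itself.
- boxes_of(label, camera): "location" ([row, column] in pixels, amid what is visible of it).
- regions_of(label, camera): "region" (400x640 bool, what is visible of it) and "location" ([row, column] in pixels, amid what is visible of it).
- place_of(label, camera): "location" ([row, column] in pixels: a listed point, or the origin of a listed thing).
The state is a dict: "time": time; "joint_positions": joint angles; "dq": joint speeds; "tau": joint torques, N m; "tool_pos": TCP position; "tcp_rot": TCP orientation; "contact_force": force on the tool from outside, world axes, zero at the start; "moment": the same for the moment, N m; "grip_width": finger opening in mm.
Only numpy, scipy, OpenCV 4.12 (cv2) and the standard library are available. Lean on these libraries where they do the work, as an engineer would, in place of code of your own. Each camera call takes 0.05 s, during which the arm holds its last target.

## Working session

There is one attempt and no reset: what is moved stays moved. The work goes in short steps, Python scripts to look and compute and a tool call to move; the robot and the scene stay as the last step left them, time stands still between calls to the robot, and variables do not carry over. Pictures are saved under pics/ and viewed, and the job is handed in when it is done.

Besides the shell and the picture viewer there is one more tool, called in YAML: its name, and indented under it one key for each argument. send_rows: Moves the arm, as the interface text tells. Its arguments: {"type":"object","properties":{"targets":{"type":"array","items":{"type":"array","items":{"type":"array","items":{"type":"number"}}}}},"required":["targets"]}

```bash
mkdir -p pics
cat > h.py <<'E'
import numpy as np, cv2
from plant import *
def pix2ray(cam,rc,M=None):
    M=M or camera_model(cam);K=np.array(M["K"]);k1=M["k1"]
    d=np.array([(rc[1]-K[0,2])/K[0,0],(rc[0]-K[1,2])/K[1,1]])
    s=d.copy()
    for _ in range(30): s=d/(1+k1*(s@s))
    T=np.array(M["world_to_cam"]);R=T[:3,:3];t=T[:3,3]
    v=R.T@np.array([s[0],-s[1],-1]);o=-R.T@t
    return o,v/np.linalg.norm(v)
def at_z(cam,rc,z,M=None):
    o,v=pix2ray(cam,rc,M);return o+v*(z-o[2])/v[2]
def proj(cam,P,M=None):
    M=M or camera_model(cam);K=np.array(M["K"]);T=np.array(M["world_to_cam"])
    p=T[:3,:3]@np.array(P,float)+T[:3,3];s=np.array([p[0],-p[1]])/-p[2]
    s=s*(1+M["k1"]*(s@s));return [K[1,1]*s[1]+K[1,2],K[0,0]*s[0]+K[0,2]]
def tri(obs):
    A=np.zeros((3,3));b=np.zeros(3)
    for o,v in obs:
        P=np.eye(3)-np.outer(v,v);A+=P;b+=P@o
    X=np.linalg.solve(A,b);return X,[np.linalg.norm((np.eye(3)-np.outer(v,v))@(X-o)) for o,v in obs]
def save(n,im): cv2.imwrite("pics/"+n+".png",im[:,:,::-1])
E
python3 - <<'E'
from h import *
np.set_printoptions(precision=1,suppress=True)
o=get_obs();print({k:np.round(v,3) for k,v in o.items()},grasp_offset)
for c in["scene","top","wrist"]:
    save(c+"0",capture(c))
for l in["lid_pad","guide_top","gland_top","probe_head","probe_tip","rack","shortprobe_head","stirrod_top","bath","beaker"]:
  for c in["scene","top","wrist"]:
    print(l,c,[(round(r["conf"],2),np.round(r["location"],1).tolist()) for r in place_of(l,c)[:3]])
E
```

```text
{'time': np.float64(0.0), 'joint_positions': array([-1.3,  0.3,  1.5, -0. ,  1.3, -0.1]), 'dq': array([ 0., -0.,  0., -0.,  0., -0.]), 'tau': array([  0. , -43.1, -24.4,   0.1,   0.1,  -0. ]), 'tool_pos': array([ 230. , -471.4,  187. ]), 'tcp_rot': array([-3.1, -0. ,  0.5]), 'contact_force': array([-0.4, -0.5,  1. ]), 'moment': array([0., 0., 0.]), 'grip_width': np.float64(92.078)} -18.8
lid_pad scene [(0.56, [189.2, 236.9]), (0.47, [175.2, 438.3])]
lid_pad top [(0.7, [242.8, 394.9])]
lid_pad wrist []
guide_top scene [(0.89, [209.8, 259.0]), (0.73, [192.6, 301.3])]
guide_top top [(0.95, [208.0, 385.4]), (0.29, [151.1, 340.6])]
guide_top wrist []
gland_top scene [(0.91, [221.2, 260.2])]
gland_top top [(0.86, [209.9, 388.4])]
gland_top wrist []
probe_head scene [(0.64, [188.8, 390.7]), (0.54, [146.0, 384.0]), (0.54, [171.5, 409.9])]
probe_head top [(0.69, [188.2, 240.7]), (0.4, [262.8, 237.7])]
probe_head wrist []
probe_tip scene [(0.72, [189.5, 377.9]), (0.56, [214.2, 402.6]), (0.52, [229.2, 382.1])]
probe_tip top [(0.55, [200.7, 247.1]), (0.41, [267.3, 241.4]), (0.4, [192.9, 274.5])]
probe_tip wrist []
rack scene [(0.67, [191.7, 373.9])]
rack top [(0.6, [234.3, 250.8])]
rack wrist []
shortprobe_head scene [(0.68, [138.9, 400.8]), (0.66, [264.4, 179.5])]
shortprobe_head top [(0.64, [235.5, 213.5])]
shortprobe_head wrist []
stirrod_top scene []
stirrod_top top [(0.46, [222.0, 271.3])]
stirrod_top wrist []
bath scene [(0.96, [246.5, 258.5])]
bath top [(0.57, [225.0, 379.9])]
bath wrist []
beaker scene [(0.63, [210.4, 311.8])]
beaker top [(0.83, [246.3, 315.5])]
beaker wrist []
```

View pics/scene0.png

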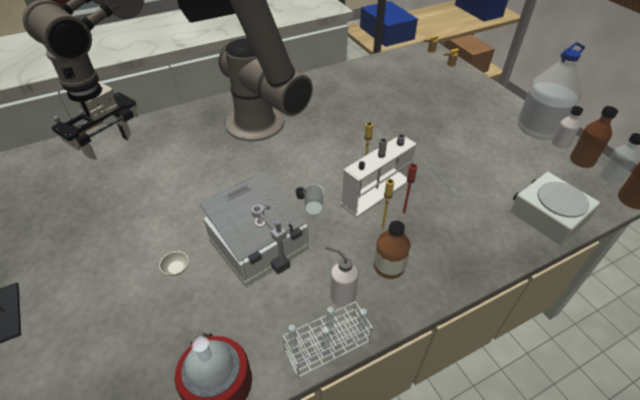

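View pics/top0.png

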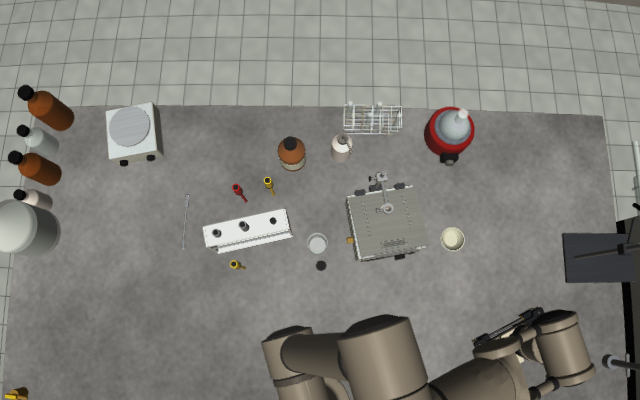

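View pics/wrist0.png

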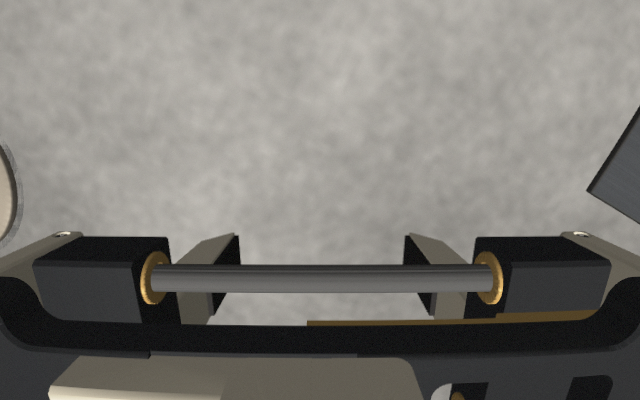

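Run:
```python
import cv2
a=cv2.imread('pics/scene0.png');b=cv2.imread('pics/top0.png')
cv2.imwrite('pics/s_rack.png',cv2.resize(a[100:280,320:460],None,fx=4,fy=3.3)) 
cv2.imwrite('pics/s_bath.png',cv2.resize(a[150:300,190:350],None,fx=4,fy=4))
cv2.imwrite('pics/t_z.png',cv2.resize(b[140:290,200:460],None,fx=3,fy=3))
```

```text
(no output)
```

View pics/s_rack.png

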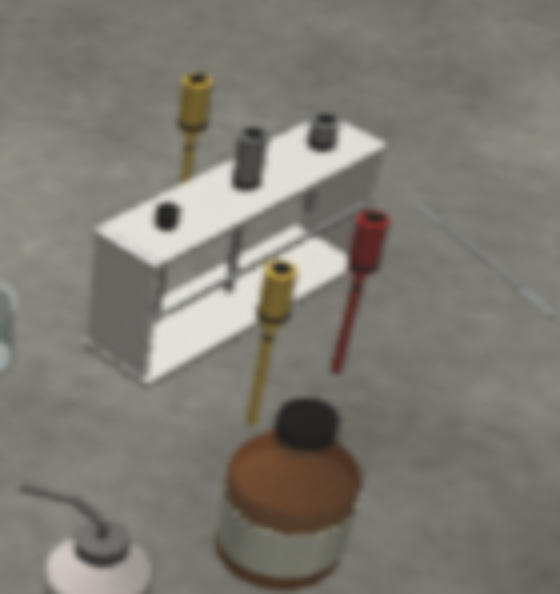

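View pics/s_bath.png

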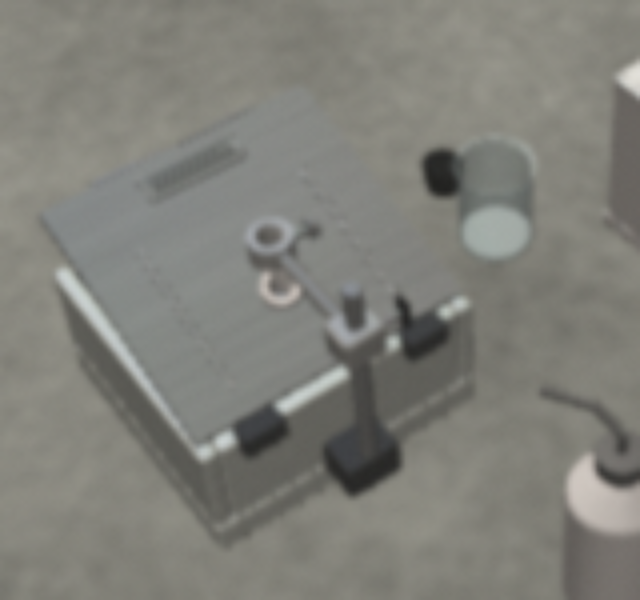

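View pics/t_z.png

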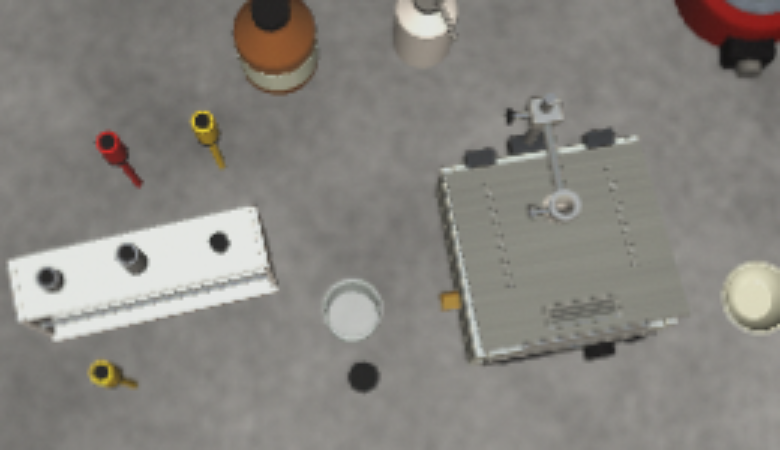

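Run:
```python
from h import *
np.set_printoptions(precision=1,suppress=True)
for n,s,t in [("pad",(192.5,238.5),(243,394)),("guide",(209.3,257.5),(208.2,387)),("headtop",(140.5,383),(223.7,242)),("short",(0,0),(0,0))][:3]:
    X,e=tri([pix2ray("scene",s),pix2ray("top",t)]);print(n,X,e)
print("guide z180",at_z("scene",(209.3,257.5),180),at_z("top",(208.2,387.5),180))
print("headtop206",at_z("scene",(140.5,383),206),at_z("top",(223.7,242),206))
print("holes z150: headbase",at_z("scene",(155.5,381.8),150),at_z("top",(227.5,245),150))
b=[r for r in regions_of("bath","top")][:1]
print("knob",at_z("scene",(163.5,361.5),170),at_z("top",(220.5,273),170))
print("short",at_z("scene",(137,401),180),at_z("top",(232,216),180))
for c in("scene","top"):
  M=camera_model(c);T=np.array(M["world_to_cam"]);print(c,-T[:3,:3].T@T[:3,3],M["K"][0][0],M["k1"])
# rod clamp top, z215
print("rod",at_z("scene",(150+290/4,190+352/4),215),at_z("top",(140+103/3,200+546/3),215))
print("rackcorners150",[at_z("top",(140+y/3,200+x/3),150) for x,y in((8,262),(258,206),(272,268),(20,318))])
print("beaker",at_z("top",(140+310/3,200+352/3),40),"amber",at_z("top",(152,290),100))
print("yel",at_z("top",(140+122/3,200+203/3),130),at_z("top",(140+370/3,200+103/3),130),"red",at_z("top",(140+142/3,200+108/3),130))
M=camera_model("wrist");T=np.array(M["world_to_cam"]);print(-T[:3,:3].T@T[:3,3],T[:3,:3],M["K"],M["k1"])
```

```text
pad [ 474.4 -213.6  158.6] [np.float64(1.2154594374750838), np.float64(1.2154594374750118)]
guide [ 568.4 -194.6  175.7] [np.float64(0.7354964164979105), np.float64(0.7354964164979495)]
headtop [513.3 200.4 205.2] [np.float64(0.48629345923470335), np.float64(0.4862934592346273)]
guide z180 [ 572.  -196.3  180. ] [ 567.8 -194.6  180. ]
headtop206 [514.1 199.3 206. ] [513.4 200.7 206. ]
holes z150: headbase [512.9 202.9 150. ] [511.7 201.6 150. ]
knob [534.8 120.6 170. ] [529.7 121.4 170. ]
short [497.8 274.7 180. ] [493.1 276.  180. ]
scene [1274.3 -390.2  951.9] 434.12583575145743 -0.013024221925884746
top [ 326.5   -6.8 1383.1] 445.0319255986669 -0.11389753156069309
rod [ 662.7 -179.3  215. ] [ 654.7 -175.5  215. ]
rackcorners150 [array([509.8, 321.9, 150. ]), array([567.6,  88. , 150. ]), array([508.9,  73.1, 150. ]), array([457.3, 307.1, 150. ])]
beaker [483.7  -1.9  40. ] amber [752.1  85.5 100. ]
yel [653.6 145.7 130. ] [412.2 230.3 130. ] red [632.2 237.3 130. ]
[ 293.7 -442.6  385. ] [[ 0.4 -0.9  0. ]
 [ 0.9  0.4 -0.3]
 [ 0.2  0.1  1. ]] [[306.8   0.  321.3]
 [  0.  306.8 203.2]
 [  0.    0.    1. ]] -0.0585919427029394
```

```bash
cat >> h.py <<'E'
from scipy.spatial.transform import Rotation as Ro
def delta(p,yaw):
    o=get_obs();R=Ro.from_euler("xyz",o["tcp_rot"]);Rt=Ro.from_euler("xyz",[np.pi,0,yaw])
    d=R.inv().apply(np.array(p)-o["tool_pos"]);w=(R.inv()*Rt).as_rotvec(degrees=True)
    print("pos",np.round(o["tool_pos"],2),"rot",np.round(o["tcp_rot"],4),"F",np.round(o["contact_force"],1),"w",round(float(o["grip_width"]),1),"t",round(float(o["time"]),2))
    print("turn",np.round(w,2),"shift",np.round(d,1),"rows",np.linalg.norm(d)/41.7,np.linalg.norm(w)/7.16)
E
python3 -c "
from h import *
delta([430,-222,270],0.2)"
```

```text
pos [ 230.16 -471.88  187.74] rot [3.1415 0.     0.4538] F [0.9 0.2 0.4] w 91.6 t 1.7
turn [ 0.    0.   14.54] shift [ 289.2 -137.   -82.3] rows 7.922484506548972 2.030782392622884
```

send_rows:
  targets:
    - [[0,0,5,20,-10,-36,1],[0,0,10,50,-24,-60,1],[0,0,14.5,85,-40,-80,1],[0,0,14.5,120,-57,-82,1],[0,0,14.5,155,-74,-82,1]]

```text
time: 2.12
tool_pos: [338.3, -336.7, 271.6]
tcp_rot: [3.138, -0.002, 0.199]
contact_force: [1.4, -0.3, -0.5]
grip_width: 63.1
```

```bash
python3 -c "
from h import *
delta([430,-222,270],0.2)"
```

```text
pos [ 338.29 -336.7   271.56] rot [ 3.1381e+00 -1.8000e-03  1.9940e-01] F [ 1.4 -0.3 -0.5] w 63.1 t 2.12
turn [ 0.2  -0.1  -0.03] shift [112.6 -94.3   1.4] rows 3.5219494791302264 0.032019875185369875
```

send_rows:
  targets:
    - [[0,0,0,30,-25,0,1],[0,0,0,60,-50,0,1],[0,0,0,90,-75,0,1],[0,0,0,112,-94,0,1],[0,0,0,112,-94,0,1]]

```text
time: 2.53
tool_pos: [430.6, -218.8, 269.9]
tcp_rot: [-3.141, -0.002, 0.206]
contact_force: [-0.4, 0.4, 0.0]
grip_width: 29.8
```

Run:
```python
from h import *
np.set_printoptions(precision=1,suppress=True)
M=camera_model("wrist")
save("w1",capture("wrist"))
for l in["lid_pad","guide_top","gland_top"]:
    r=place_of(l,"wrist");print(l,[(round(q["conf"],2),np.round(q["location"],1)) for q in r[:2]])
    if r: print(at_z("wrist",r[0]["location"],{"l":158,"g":180}[l[0]],M))
delta([470,-214,270],0.2)
```

```text
lid_pad [(0.56, array([150.7, 324.7]))]
[ 471.3 -215.4  158. ]
guide_top [(0.93, array([ 37.1, 329. ])), (0.38, array([149.9, 460.2]))]
[ 569.3 -198.2  180. ]
gland_top [(0.9, array([ 39.4, 326.2]))]
[ 567.  -196.2  180. ]
pos [ 427.7 -223.5  269.7] rot [3.1 0.  0.2] F [0.9 0.6 0.3] w 14.0 t 2.73
turn [0. 0. 0.] shift [43.4 -0.9 -0.3] rows 1.039936300129892 0.0051746390299975895
```

View pics/w1.png

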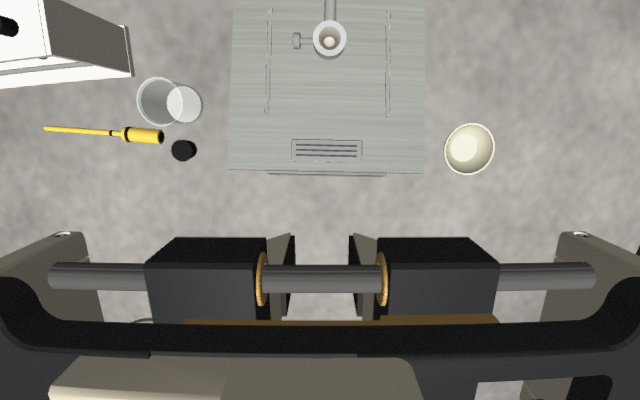

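send_rows:
  targets:
    - [[0,0,0,20,0,30,1],[0,0,0,38,0,60,1],[0,0,0,38,0,85,1],[0,0,0,38,0,95,1],[0,0,0,38,0,95,1]]

```text
time: 3.15
tool_pos: [463.3, -215.5, 172.4]
tcp_rot: [-3.138, 0.004, 0.199]
contact_force: [-0.5, 0.2, 0.4]
grip_width: 0.3
```

```bash
python3 -c "
from h import *
delta([467,-215,140],0.2)"
```

```text
pos [ 463.33 -215.54  172.39] rot [-3.1379  0.0041  0.1991] F [-0.5  0.2  0.4] w 0.3 t 3.15
turn [-0.21  0.24 -0.05] shift [ 3.8  0.3 32.4] rows 0.7818575169592107 0.04463880017891884
```

send_rows:
  targets:
    - [[0,0,0,3,0,8,1],[0,0,0,3,0,16,1],[0,0,0,2,0,24,1],[0,0,0,1,0,32,1],[0,0,0,1,0,36,1]]

```text
time: 3.57
tool_pos: [465.7, -215.1, 137.9]
tcp_rot: [-3.141, 0.001, 0.2]
contact_force: [0.1, 0.3, 0.2]
grip_width: 0.1
```

```bash
python3 -c "
from h import *
delta([465,-215,119],0.2)"
```

```text
pos [ 465.66 -215.14  137.89] rot [-3.1412e+00  7.0000e-04  2.0050e-01] F [0.1 0.3 0.2] w 0.1 t 3.57
turn [-0.02  0.04  0.03] shift [-0.6 -0.3 18.9] rows 0.4533714028025789 0.007418651890970719
```

Run:
```python
from h import *
a=capture("wrist");save("w2",a)
b=capture("scene");save("s2",cv2.resize(b[150:300,170:330],None,fx=4,fy=4))
```

```text
(no output)
```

View pics/w2.png

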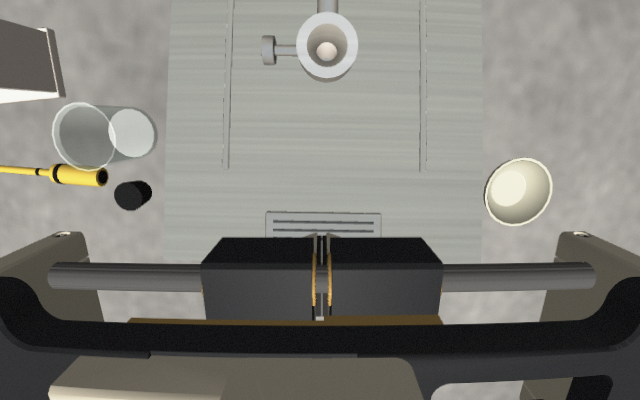

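View pics/s2.png

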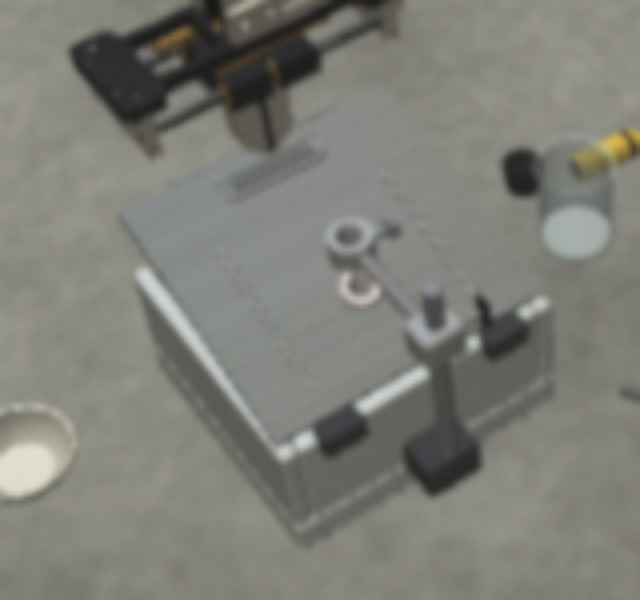

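Run:
```python
from h import *
b=capture("scene");save("s3",b)
print(proj("scene",get_obs()["tool_pos"]),proj("scene",[471,-215,158]),proj("scene",[466,-215,138]))
t=capture("top");save("t3",t)
```

```text
[np.float64(196.10760438585166), np.float64(237.40730248337076)] [np.float64(192.02316044806426), np.float64(237.08382336436557)] [np.float64(196.21634882488527), np.float64(237.48184007290914)]
```

View pics/s3.png

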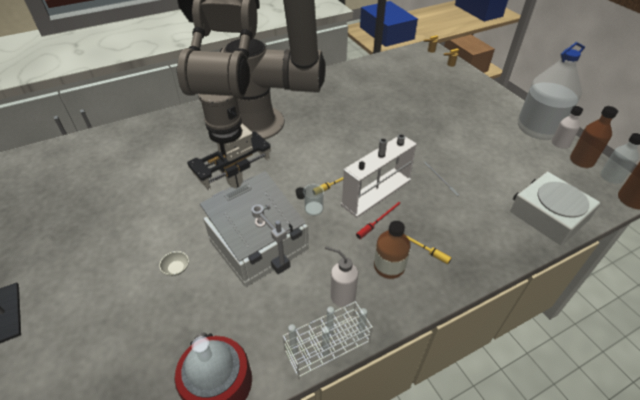

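View pics/t3.png

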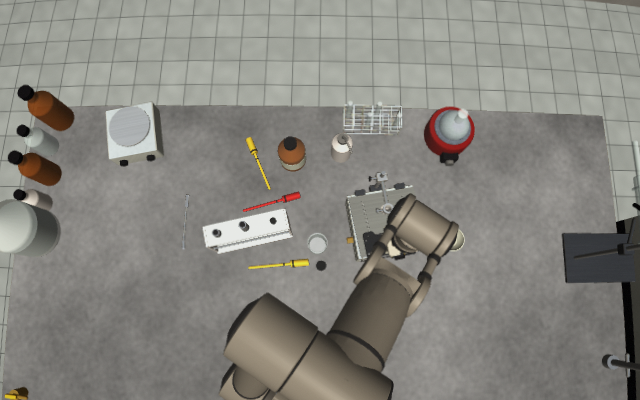

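Run:
```python
from h import *
np.set_printoptions(precision=1,suppress=True)
M=camera_model("wrist")
a=0.2;ux=np.array([np.cos(a),np.sin(a),0]);uz=np.array([0,0,1.])
for g in ([569,-196.5],):
  H=np.array([*g,110])+60*ux
  for th in np.arange(.0,.42,.05):
    ex=ux*np.cos(th)-uz*np.sin(th); n=ux*np.sin(th)+uz*np.cos(th)
    P=H-166*ex+9*n
    print(round(th,2),P,"w2 far edge",proj("wrist",P+11*ex,M),"scene c",proj("scene",P),"top",proj("top",P), "front edge scene",proj("scene",P-11*ex))
```

```text
0.0 [ 465.1 -217.6  119. ] w2 far edge [np.float64(205.5946940927907), np.float64(321.73321034547513)] scene c [np.float64(201.33166262402892), np.float64(237.43650597855583)] top [np.float64(247.75459866197474), np.float64(392.69912293121797)] front edge scene [np.float64(199.01449844305574), np.float64(235.2716553273354)]
0.05 [ 465.8 -217.4  127.3] w2 far edge [np.float64(207.66624181369056), np.float64(321.7535716993567)] scene c [np.float64(199.30139780188736), np.float64(237.135855883538)] top [np.float64(247.21494893536507), np.float64(393.12975212251)] front edge scene [np.float64(196.83997080567073), np.float64(234.93406835522177)]
0.1 [ 466.8 -217.2  135.5] w2 far edge [np.float64(209.33078328048563), np.float64(321.77602033883596)] scene c [np.float64(197.34773647016635), np.float64(236.91674381938572)] top [np.float64(246.52658372608676), np.float64(393.53238466686446)] front edge scene [np.float64(194.74427517426756), np.float64(234.68214608682976)]
0.15 [ 468.3 -216.9  143.7] w2 far edge [np.float64(210.53887051260173), np.float64(321.80075300274046)] scene c [np.float6
[... 1124 characters left out ...]
187.2638536999985), np.float64(234.571184097537)]
0.35 [ 478.  -214.9  175.4] w2 far edge [np.float64(209.53139605539087), np.float64(321.9273265372358)] scene c [np.float64(188.9156938125339), np.float64(237.1057083576676)] top [np.float64(240.84019078339958), np.float64(395.0678801994581)] front edge scene [np.float64(185.64836356198938), np.float64(234.77681703033932)]
0.4 [ 481.4 -214.3  182.9] w2 far edge [np.float64(207.41048295916892), np.float64(321.9673374470293)] scene c [np.float64(187.53436809311248), np.float64(237.41119821372905)] top [np.float64(239.25860441512165), np.float64(395.26862457275365)] front edge scene [np.float64(184.1464521595688), np.float64(235.07905555349512)]
```

Run:
```python
from h import *
b=capture("scene");o=get_obs();print(o["tool_pos"],o["contact_force"])
c=cv2.resize(b[170:220,205:275],None,fx=10,fy=10,interpolation=cv2.INTER_CUBIC)
for P,col in(([466,-215,138],(255,0,0)),([471,-215.5,156],(0,255,0))):
  r=proj("scene",P);cv2.circle(c,(int((r[1]-205)*10),int((r[0]-170)*10)),5,col,1)
save("s4",c)
w=capture("wrist")
save("w4",cv2.resize(w[190:330,180:460],None,fx=2.8,fy=2.8))
```

```text
[ 466.53377386 -215.35163143  139.1174604 ] [0.13014563 0.14940386 0.301175  ]
```

View pics/s4.png

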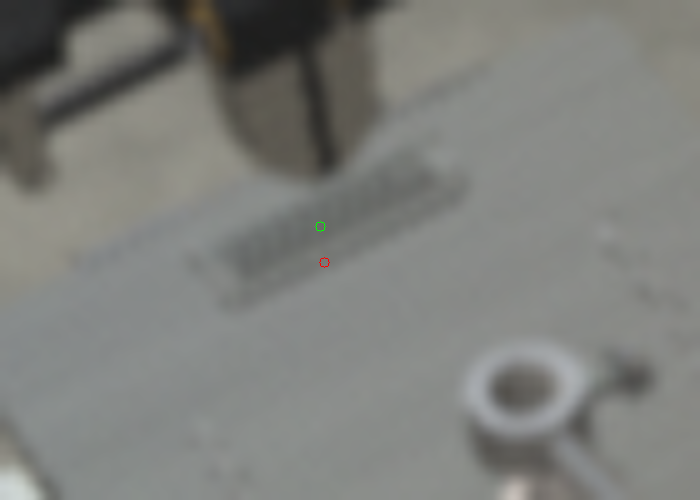

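View pics/w4.png

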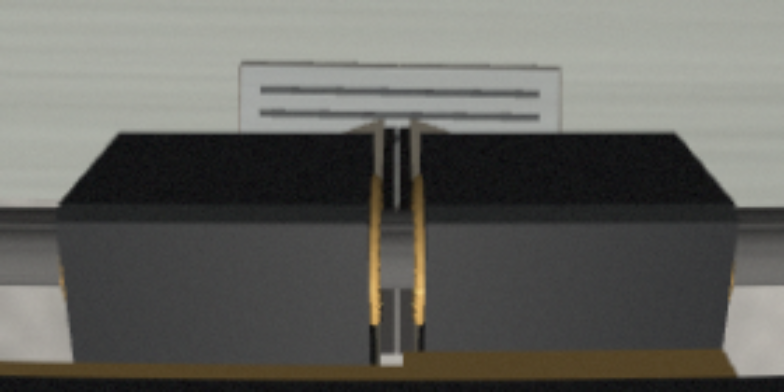

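Run:
```python
from h import *
np.set_printoptions(precision=1,suppress=True)
for z in(138,150,160,170,180): print(z,at_z("scene",(187.7,237),z))
print("wrist TCP",proj("wrist",get_obs()["tool_pos"]),proj("wrist",get_obs()["tool_pos"]+[0,0,19]))
M=camera_model("wrist");print(M["world_to_cam"])
t=capture("top");save("t5",cv2.resize(t[180:280,330:470],None,fx=5,fy=5))
for l in ["lid_pad"]:
  for c in ["wrist","scene","top"]:
    capture(c);print(c,[(round(q["conf"],2),np.round(q["location"],1)) for q in place_of(l,c)[:2]])
```

```text
138 [ 435.2 -205.2  138. ]
150 [ 447.5 -207.9  150. ]
160 [ 457.8 -210.2  160. ]
170 [ 468.1 -212.4  170. ]
180 [ 478.5 -214.7  180. ]
wrist TCP [np.float64(226.62432049921233), np.float64(318.8461998983854)] [np.float64(236.89699059168), np.float64(318.6353690669068)]
[[   0.2   -1.     0.  -306. ]
 [   0.9    0.2   -0.3 -379.2]
 [   0.3    0.1    1.  -451.5]
 [   0.     0.     0.     1. ]]
wrist [(0.78, array([232. , 321.2])), (0.35, array([189.1, 138.4]))]
scene [(0.92, array([191.5, 236.2]))]
top []
```

View pics/t5.png

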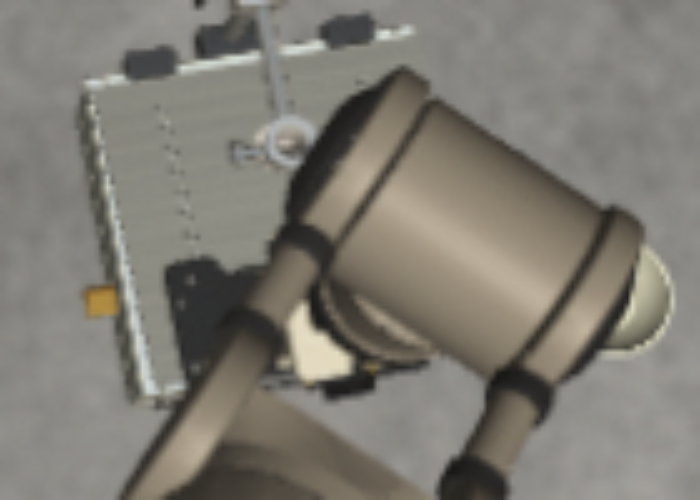

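Run:
```python
from h import *
np.set_printoptions(precision=1,suppress=True)
M=camera_model("wrist")
a=0.2;ux=np.array([np.cos(a),np.sin(a),0]);uy=np.array([-np.sin(a),np.cos(a),0]);uz=np.array([0,0,1.])
H=np.array([569,-196.5,110])+60*ux
for th in (0.05,.1,.15,.2,.25,.3):
    ex=ux*np.cos(th)-uz*np.sin(th); n=ux*np.sin(th)+uz*np.cos(th)
    P=H-166*ex+9*n
    p=[np.array(proj("wrist",P+11*ex+s*35*uy,M)) for s in(1,-1)]
    q=[np.array(proj("wrist",P+60*ex-6*n+s*100*uy,M)) for s in(1,-1)]
    print(th,p,q)
g=np.array([569,-196.5,180]);print(proj("wrist",g,M),[proj("wrist",g+s*14.5*uy,M)[1] for s in(1,-1)])
o=get_obs();print(o["tool_pos"],o["joint_positions"],o["tau"])
```

```text
0.05 [array([207.6, 272.6]), array([207.7, 371.1])] [array([137.9, 180.2]), array([138.2, 463.6])]
0.1 [array([209.2, 270.9]), array([209.3, 372.9])] [array([137.5, 176.8]), array([137.8, 467.1])]
0.15 [array([210.4, 269. ]), array([210.5, 374.9])] [array([136.8, 173.1]), array([137.1, 470.7])]
0.2 [array([211.1, 266.9]), array([211.2, 377. ])] [array([135.5, 169.3]), array([135.9, 474.6])]
0.25 [array([211.3, 264.6]), array([211.3, 379.3])] [array([133.9, 165.3]), array([134.2, 478.7])]
0.3 [array([210.7, 262.2]), array([210.8, 381.8])] [array([131.7, 161. ]), array([132. , 482.9])]
[np.float64(45.670945137801624), np.float64(322.40128218785406)] [np.float64(291.50400272288834), np.float64(353.2908809307645)]
[ 466.3 -215.2  138.8] [-0.6  0.4  1.6 -0.   1.1  0.8] [  0.  -42.9 -22.9   0.1  -0.    0. ]
```

Run:
```python
from h import *
np.set_printoptions(precision=1,suppress=True)
print(tri([pix2ray("scene",(187.7,237)),pix2ray("wrist",(233,321.5))]))
for z in(138,145,150,155,160): print(at_z("wrist",(233,321.5),z))
w=cv2.imread("pics/w0.png") if 0 else cv2.imread("pics/wrist0.png")
```

```text
(array([ 477.2, -214.6,  178.9]), [np.float64(0.20134635842193882), np.float64(0.20134635842189805)])
[ 461.9 -217.9  138. ]
[ 464.5 -217.4  145. ]
[ 466.3 -217.   150. ]
[ 468.2 -216.6  155. ]
[ 470.  -216.3  160. ]
```

send_rows:
  targets:
    - [[0,0,0,0,0,3,1],[0,0,0,0,0,6,1],[0,0,0,0,0,9,1],[0,0,0,0,0,9,1]]

```text
time: 4.55
tool_pos: [465.8, -214.9, 128.8]
tcp_rot: [-3.141, 0.001, 0.201]
contact_force: [0.3, 0.6, -1.1]
grip_width: 0.5
```

Run:
```python
from h import *
o=get_obs();print(o["tool_pos"],o["contact_force"],o["moment"])
b=capture("scene")
save("s6",cv2.resize(b[170:220,205:275],None,fx=10,fy=10,interpolation=cv2.INTER_CUBIC))
w=capture("wrist")
save("w6",w)
```

```text
[ 465.82802089 -214.9267797   128.8498609 ] [ 0.30461267  0.56739816 -1.10514105] [0.02551905 0.00909641 0.02901616]
```

View pics/s6.png

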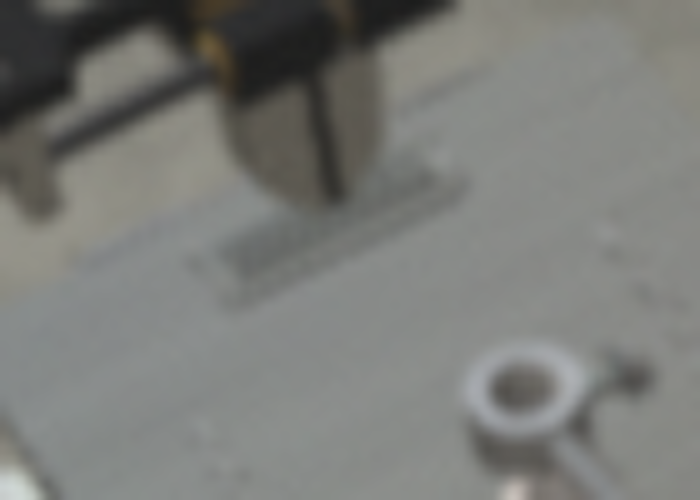

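View pics/w6.png

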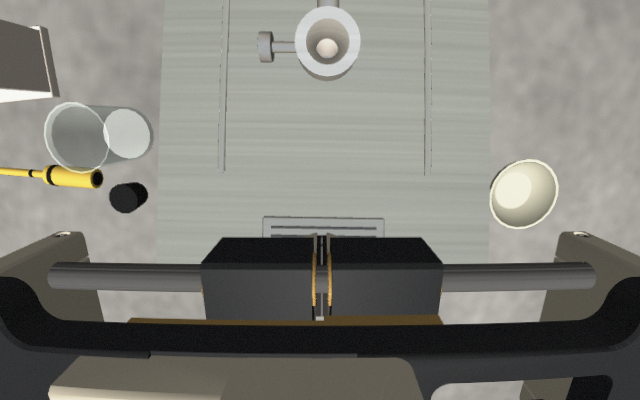

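send_rows:
  targets:
    - [[0,0,0,0,0,2,1],[0,0,0,0,0,4,1],[0,0,0,0,0,6,1],[0,0,0,0,0,6,1]]

```text
time: 4.98
tool_pos: [466.1, -215.2, 123.4]
tcp_rot: [-3.142, 0.0, 0.201]
contact_force: [-0.5, 0.1, 0.6]
grip_width: 0.4
```

Run:
```python
from h import *
o=get_obs();print(o["tool_pos"],o["contact_force"],o["moment"])
b=capture("scene")
save("s7",cv2.resize(b[170:220,205:275],None,fx=10,fy=10,interpolation=cv2.INTER_CUBIC))
```

```text
[ 466.11723434 -215.19719118  123.38384615] [-0.53141018  0.13956557  0.61145265] [ 0.02205195  0.06759831 -0.00559163]
```

View pics/s7.png

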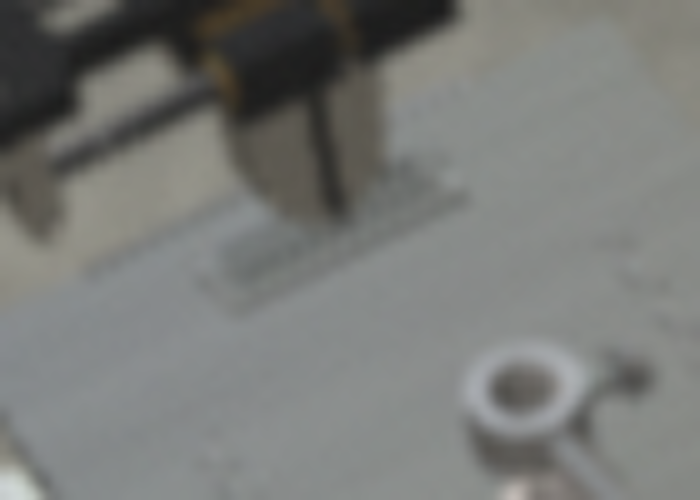

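send_rows:
  targets:
    - [[0,0,0,0,0,3,1],[0,0,0,0,0,6,1],[0,0,0,0,0,9,1],[0,0,0,0,0,12,1],[0,0,0,0,0,12,1]]

```text
time: 5.45
tool_pos: [466.1, -215.1, 111.0]
tcp_rot: [-3.141, 0.001, 0.201]
contact_force: [0.4, -0.3, -0.2]
grip_width: 0.4
```

Run:
```python
from h import *
o=get_obs();print(o["tool_pos"],o["contact_force"],o["moment"])
b=capture("scene")
save("s8",cv2.resize(b[150:250,185:315],None,fx=6,fy=6,interpolation=cv2.INTER_CUBIC))
w=capture("wrist")
save("w8",w)
```

```text
[ 466.05254792 -215.07123179  111.01902781] [ 0.3844648  -0.28082356 -0.17954717] [0.03478889 0.03231545 0.02824877]
```

View pics/s8.png

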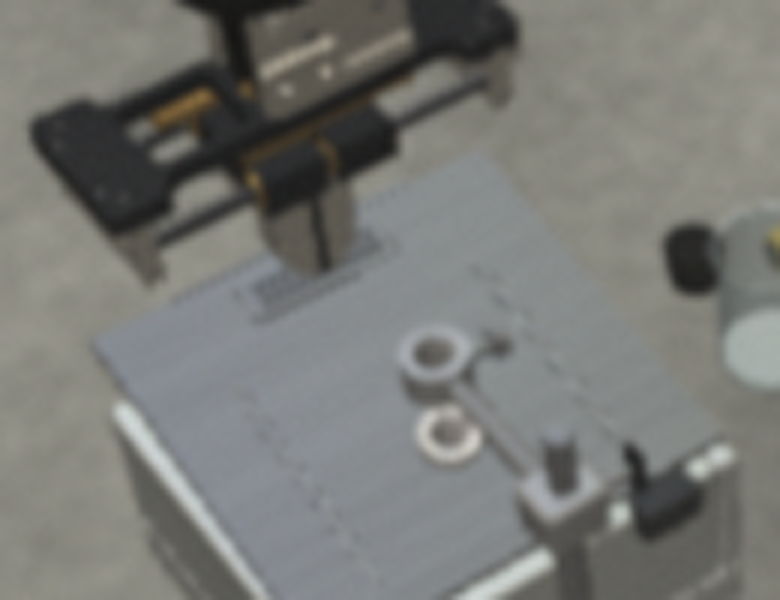

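View pics/w8.png

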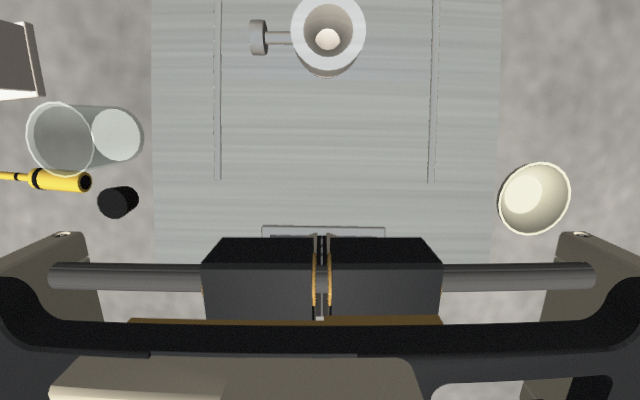

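send_rows:
  targets:
    - [[0,0,0,0,0,2,1],[0,0,0,0,0,4,1],[0,0,0,0,0,6,1],[0,0,0,0,0,6,1]]

```text
time: 5.88
tool_pos: [466.2, -215.2, 105.4]
tcp_rot: [-3.142, 0.0, 0.201]
contact_force: [-0.8, -0.3, -0.6]
grip_width: 0.6
```

send_rows:
  targets:
    - [[0,0,0,0,0,2,1],[0,0,0,0,0,3,1],[0,0,0,0,0,4,1],[0,0,0,0,0,4,1]]

```text
time: 6.22
tool_pos: [466.2, -215.2, 101.5]
tcp_rot: [-3.142, 0.0, 0.201]
contact_force: [-0.2, -0.6, 0.3]
grip_width: -0.1
```

Run:
```python
from h import *
b=capture("scene")
save("s9",cv2.resize(b[150:250,185:315],None,fx=6,fy=6,interpolation=cv2.INTER_CUBIC))
w=capture("wrist")
save("w9",w)
```

```text
(no output)
```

View pics/s9.png

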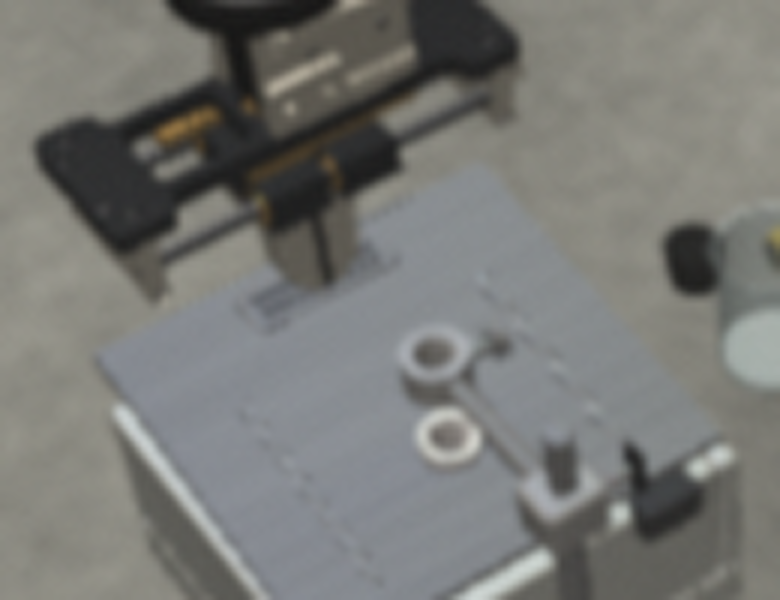

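View pics/w9.png

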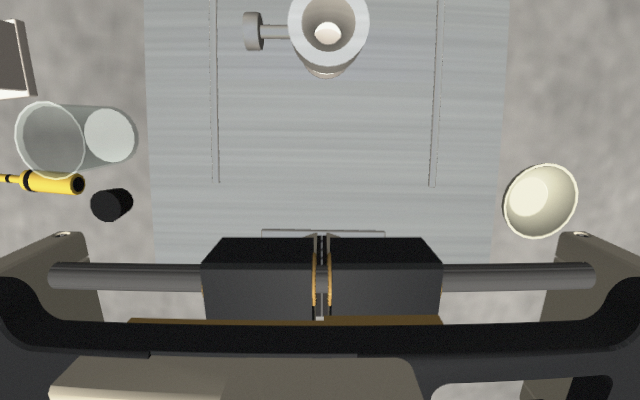

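send_rows:
  targets:
    - [[0,0,0,0,0,1.5,1],[0,0,0,0,0,3,1],[0,0,0,0,0,3,1]]

```text
time: 6.57
tool_pos: [466.2, -215.2, 98.5]
tcp_rot: [-3.142, 0.0, 0.201]
contact_force: [-0.3, 0.2, 1.2]
grip_width: 0.3
```

send_rows:
  targets:
    - [[0,0,0,0,0,1.5,1],[0,0,0,0,0,3,1],[0,0,0,0,0,3,1]]

```text
time: 6.82
tool_pos: [466.3, -215.2, 95.4]
tcp_rot: [3.142, 0.0, 0.201]
contact_force: [-0.6, -0.4, 2.0]
grip_width: 0.5
```

send_rows:
  targets:
    - [[0,0,0,0,0,1.5,1],[0,0,0,0,0,3,1],[0,0,0,0,0,3,1]]

```text
time: 7.07
tool_pos: [466.2, -215.2, 92.4]
tcp_rot: [-3.142, 0.0, 0.201]
contact_force: [-0.8, -0.2, 1.2]
grip_width: 0.5
```

send_rows:
  targets:
    - [[0,0,0,0,0,1.5,1],[0,0,0,0,0,3,1],[0,0,0,0,0,3,1]]

```text
time: 7.32
tool_pos: [466.2, -215.3, 89.5]
tcp_rot: [3.142, 0.0, 0.201]
contact_force: [-1.4, -0.5, 2.2]
grip_width: 0.3
```

Run:
```python
from h import *
o=get_obs();print(o["tool_pos"],o["contact_force"],o["moment"])
b=capture("scene")
save("s10",cv2.resize(b[150:250,185:315],None,fx=6,fy=6,interpolation=cv2.INTER_CUBIC))
```

```text
[ 466.19267295 -215.25099473   89.54927037] [-1.35558162 -0.50118177  2.22475525] [-0.0786231   0.20477147  0.01234174]
```

View pics/s10.png

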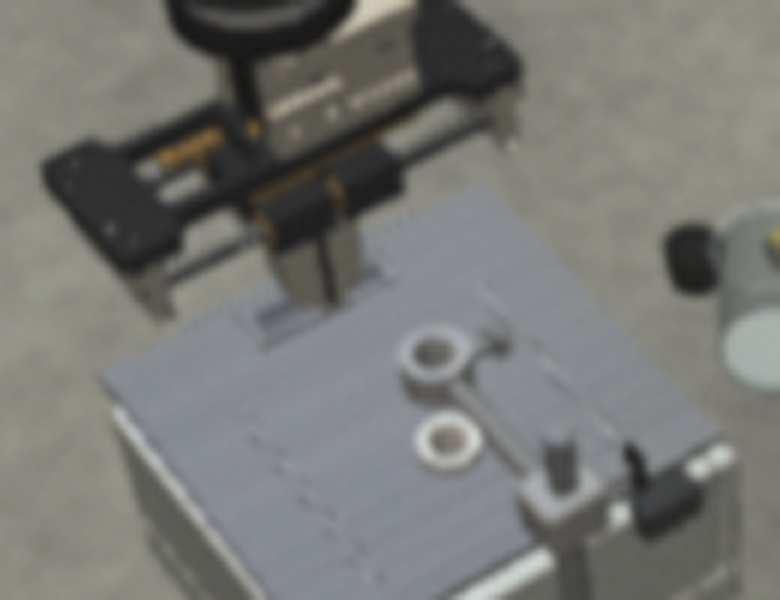

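send_rows:
  targets:
    - [[0,0,0,0,0,1,1],[0,0,0,0,0,2,1],[0,0,0,0,0,2,1]]

```text
time: 7.62
tool_pos: [466.2, -215.3, 88.5]
tcp_rot: [3.141, -0.0, 0.201]
contact_force: [-4.2, 0.1, 8.9]
grip_width: 0.4
```

send_rows:
  targets:
    - [[0,0,0,0,0,1,1],[0,0,0,0,0,2,1],[0,0,0,0,0,2,1]]

```text
time: 7.87
tool_pos: [466.1, -215.3, 87.1]
tcp_rot: [3.141, -0.0, 0.201]
contact_force: [-4.4, 1.5, 11.9]
grip_width: 0.6
```

send_rows:
  targets:
    - [[0,0,0,0,0,1,1],[0,0,0,0,0,2,1],[0,0,0,0,0,2,1]]

```text
time: 8.12
tool_pos: [466.0, -215.3, 84.2]
tcp_rot: [3.141, 0.0, 0.201]
contact_force: [-0.6, -0.3, 0.5]
grip_width: 0.3
```

Run:
```python
from h import *
np.set_printoptions(precision=2,suppress=True)
o=get_obs();M=camera_model("wrist");T=np.array(M["world_to_cam"])
R=Ro.from_euler("xyz",o["tcp_rot"]).as_matrix();p=o["tool_pos"]
for z in(0,-19,-30,-40,-50):
  for x in(0,9.5):
    for y in (46,):
      P=p+R@np.array([x,y,z]);print(z,x,(T[:3,:3]@P+T[:3,3]),proj("wrist",P,M))
b=capture("scene");print(o["contact_force"])
save("s11",cv2.resize(b[150:250,185:315],None,fx=6,fy=6,interpolation=cv2.INTER_CUBIC))
```

```text
0 0 [  44.31  -15.97 -208.78] [np.float64(226.5707322460691), np.float64(386.2707680096572)]
0 9.5 [  44.31   -6.8  -206.28] [np.float64(213.26364177249835), np.float64(387.07379553753196)]
-19 0 [  44.31  -20.96 -190.45] [np.float64(236.81834201753963), np.float64(392.4615781137039)]
-19 9.5 [  44.32  -11.8  -187.95] [np.float64(222.3682840059698), np.float64(393.43819853481034)]
-30 0 [  44.32  -23.86 -179.84] [np.float64(243.6914554572698), np.float64(396.6085358853527)]
-30 9.5 [  44.32  -14.69 -177.34] [np.float64(228.4900503552734), np.float64(397.7122869474094)]
-40 0 [  44.32  -26.49 -170.19] [np.float64(250.669526203781), np.float64(400.8144751744375)]
-40 9.5 [  44.32  -17.32 -167.69] [np.float64(234.718138528684), np.float64(402.05628694326117)]
-50 0 [  44.32  -29.12 -160.54] [np.float64(258.46726905840154), np.float64(405.50923295485063)]
-50 9.5 [  44.32  -19.95 -158.04] [np.float64(241.6934488185179), np.float64(406.9162532096033)]
[-0.64 -0.33  0.52]
```

View pics/s11.png

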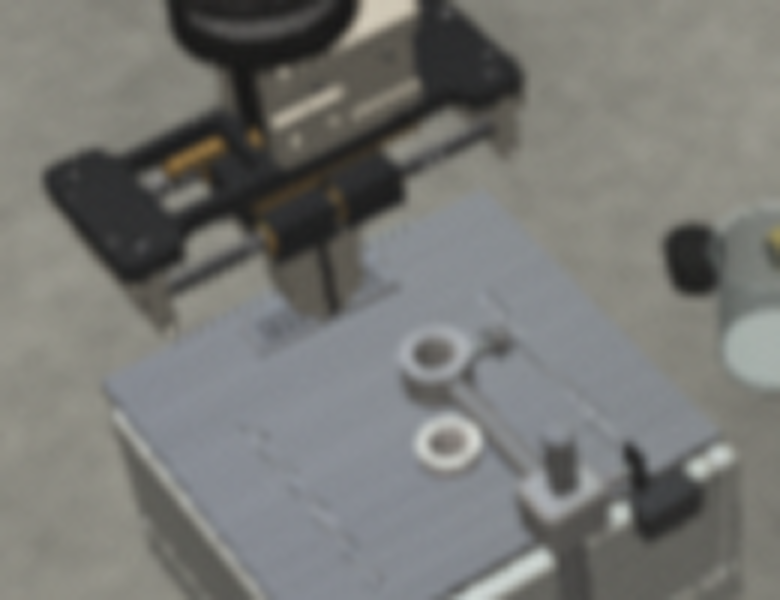

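send_rows:
  targets:
    - [[0,0,0,0,0,-15,1],[0,0,0,0,0,-50,1],[0,0,0,-30,0,-85,1],[0,0,0,-60,0,-120,1],[0,0,0,-60,0,-120,1]]

```text
time: 8.58
tool_pos: [407.0, -228.5, 208.2]
tcp_rot: [3.136, -0.004, 0.2]
contact_force: [0.6, -0.3, 0.7]
grip_width: 0.6
```

Run:
```python
from h import *
np.set_printoptions(precision=1,suppress=True)
b=capture("scene");print(get_obs()["contact_force"],get_obs()["tool_pos"])
save("s12",cv2.resize(b[150:250,185:315],None,fx=6,fy=6,interpolation=cv2.INTER_CUBIC))
capture("wrist")
for l in["lid_pad","guide_top","gland_top"]:
  for c in("wrist","scene"):
    M=camera_model(c);r=place_of(l,c);print(l,c,[(round(q["conf"],2),np.round(q["location"],1)) for q in r[:2]])
    if r: print(at_z(c,r[0]["location"],{"li":119,"gu":180,"gl":124}[l[:2]],M))
M=camera_model("wrist");w=capture("wrist");save("w12",w)
```

```text
[ 0.  -0.4  0.7] [ 407.3 -228.6  207.5]
lid_pad wrist [(0.64, array([134.2, 321.1]))]
[ 465.  -218.2  119. ]
lid_pad scene [(0.58, array([200.6, 237.5]))]
[ 462.6 -216.5  119. ]
guide_top wrist [(0.32, array([ 64.9, 319.5]))]
[ 511.9 -206.1  180. ]
guide_top scene [(0.58, array([211.8, 257.6])), (0.28, array([159.7, 378.2]))]
[ 579.8 -199.1  180. ]
gland_top wrist [(0.65, array([  3.7, 322.9]))]
[ 566.9 -196.8  124. ]
gland_top scene [(0.84, array([224.8, 258.5]))]
[ 571.6 -199.7  124. ]
```

View pics/s12.png

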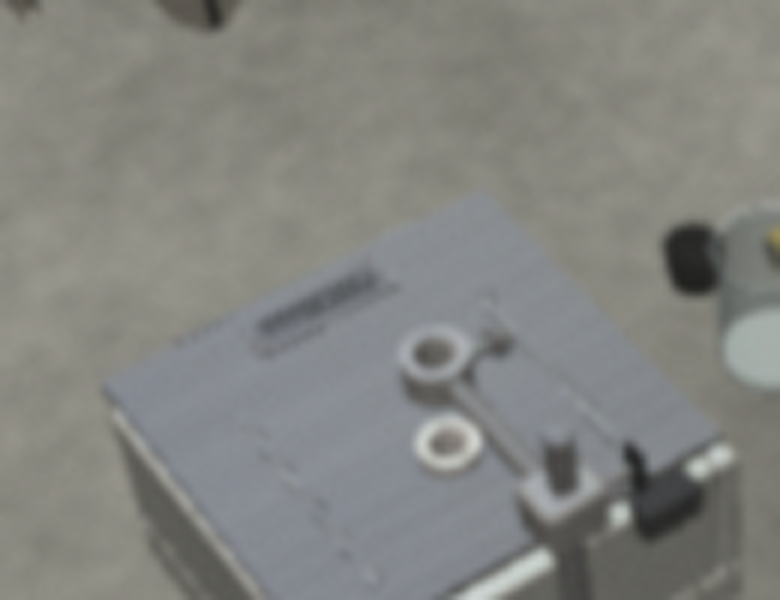

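View pics/w12.png

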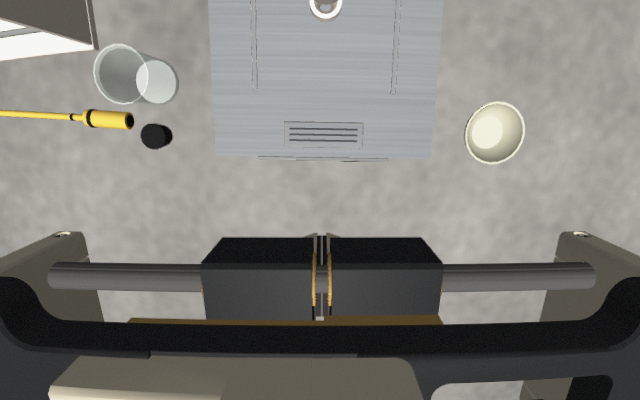

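```bash
python3 -c "
from h import *
delta([532,122,260],1.81)"
```

```text
pos [ 407.59 -226.64  202.44] rot [-3.1397e+00  1.4000e-03  2.0140e-01] F [ 0.4 -1.1  0.1] w -0.1 t 9.03
turn [-1.500e-01 -2.000e-02 -9.217e+01] shift [ 191.5 -316.8  -57.2] rows 8.983795468139611 12.872533013382597
```

send_rows:
  targets:
    - [[0,0,-7,0,-25,-25,-1],[0,0,-14,5,-50,-45,-1],[0,0,-21,20,-80,-57,-1],[0,0,-28,40,-110,-57,-1],[0,0,-35,60,-140,-57,-1]]

```text
time: 9.45
tool_pos: [439.1, -76.7, 261.2]
tcp_rot: [3.14, -0.001, 0.817]
contact_force: [1.2, -1.7, -0.1]
grip_width: 29.0
```

```bash
python3 -c "
from h import *
delta([532,122,260],1.81)"
```

```text
pos [439.07 -76.65 261.2 ] rot [ 3.1402e+00 -6.0000e-04  8.1680e-01] F [ 1.2 -1.7 -0.1] w 29.0 t 9.45
turn [ 9.000e-02  1.000e-02 -5.691e+01] shift [208.4 -68.2   1.2] rows 5.259438134161905 7.947852134328983
```

send_rows:
  targets:
    - [[0,0,-7,26,-9,0,-1],[0,0,-14,52,-18,0,-1],[0,0,-21,78,-27,0,-1],[0,0,-28,104,-36,0,-1],[0,0,-35,130,-45,0,-1]]

```text
time: 9.87
tool_pos: [495.6, 49.0, 260.0]
tcp_rot: [-3.14, 0.0, 1.429]
contact_force: [0.6, -0.2, -0.3]
grip_width: 62.2
```

```bash
python3 -c "
from h import *
delta([532,122,260],1.81)"
```

```text
pos [495.61  49.04 259.95] rot [-3.1405e+00  2.0000e-04  1.4292e+00] F [ 0.6 -0.2 -0.3] w 62.2 t 9.87
turn [ -0.07  -0.   -21.82] shift [77.4 25.7 -0.1] rows 1.9551955079365262 3.047149040956851
```

send_rows:
  targets:
    - [[0,0,-7,30,8,0,-1],[0,0,-14,55,16,0,-1],[0,0,-21.8,77,25.5,0,-1],[0,0,-21.8,77,25.5,0,-1],[0,0,-21.8,77,25.5,0,-1]]

```text
time: 10.28
tool_pos: [531.8, 120.8, 259.4]
tcp_rot: [-3.139, -0.0, 1.805]
contact_force: [-0.1, -0.4, 0.5]
grip_width: 90.6
```

Run:
```python
from h import *
np.set_printoptions(precision=1,suppress=True)
o=get_obs();print(o["tool_pos"],o["tcp_rot"])
M=camera_model("wrist");w=capture("wrist");save("w13",w)
for l,z in(("probe_head",178),("shortprobe_head",165),("stirrod_top",160)):
    r=place_of(l,"wrist")
    for q in r[:3]: print(l,round(q["conf"],2),np.round(q["location"],1),at_z("wrist",q["location"],z,M))
```

```text
[531.8 120.8 259.4] [-3.1 -0.   1.8]
probe_head 0.83 [149.3 514.3] [693.6 205.1 178. ]
probe_head 0.81 [107.2 320.9] [512.4 198.1 178. ]
probe_head 0.66 [195.  243.3] [459.8 104.6 178. ]
shortprobe_head 0.89 [ 10.7 319.4] [492.3 276.7 165. ]
stirrod_top 0.54 [192.9 318. ] [528.3 118.6 160. ]
stirrod_top 0.2 [106.5 322. ] [513.  199.6 160. ]
```

View pics/w13.png

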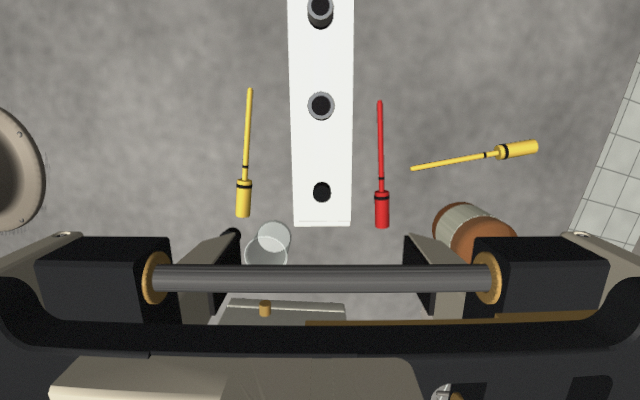

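```bash
python3 -c "
from h import *
print(at_z('wrist',(105.5,320.5),200),at_z('wrist',(105.5,320.5),206))
delta([513,199.5,230],1.797)"
```

```text
[512.14291295 196.77242927 200.        ] [512.22094133 196.52265099 206.        ]
pos [531.51 118.88 260.62] rot [-3.1412e+00  2.0000e-04  1.8007e+00] F [-0.2 -0.5  0.2] w 91.6 t 10.48
turn [-0.02  0.01  0.21] shift [82.7  0.4 30.6] rows 2.115139973727801 0.030003379869101364
```

send_rows:
  targets:
    - [[0,0,0,25,0,8,-1],[0,0,0,50,0,16,-1],[0,0,0,75,0,25,-1],[0,0,0,82.5,0.4,30,-1],[0,0,0,82.5,0.4,30,-1]]

```text
time: 10.9
tool_pos: [512.1, 200.6, 229.8]
tcp_rot: [-3.14, -0.0, 1.804]
contact_force: [-0.4, -0.4, -0.6]
grip_width: 91.7
```

Run:
```python
from h import *
np.set_printoptions(precision=1,suppress=True)
s=capture("scene");save("s14",cv2.resize(s[80:200,310:450],None,fx=5,fy=5))
M=camera_model("wrist");w=capture("wrist");save("w14",w)
delta([513,199,170],1.797)
```

```text
pos [513.4 199.1 231. ] rot [3.1 0.  1.8] F [0.5 0.2 0.3] w 91.5 t 11.0
turn [0.  0.  0.3] shift [ 0.1 -0.4 61. ] rows 1.4625490085555177 0.04347386906446198
```

View pics/s14.png

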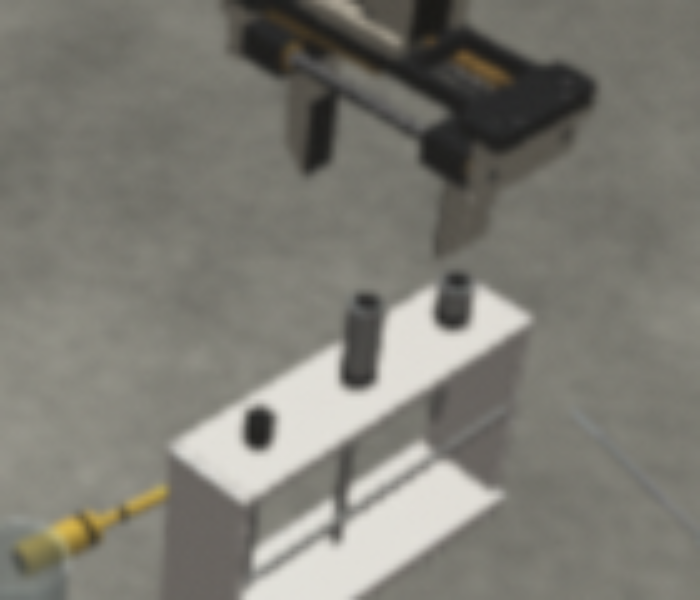

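View pics/w14.png

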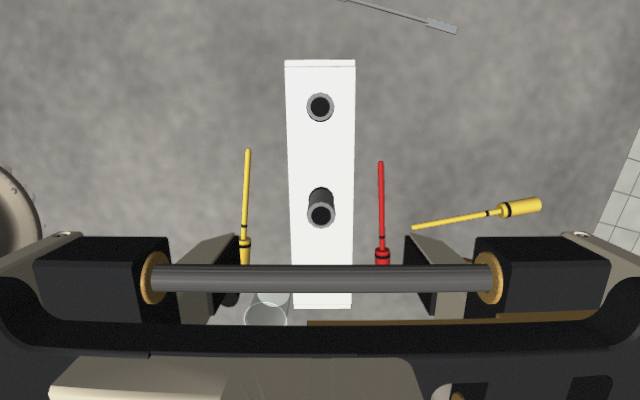

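send_rows:
  targets:
    - [[0,0,0,0,0,20,-1],[0,0,0,0,0,40,-1],[0,0,0,0,0,60,-1],[0,0,0,0,0,60,-1]]

```text
time: 11.33
tool_pos: [511.8, 197.9, 167.7]
tcp_rot: [-3.136, 0.001, 1.801]
contact_force: [-1.3, -0.3, -0.7]
grip_width: 92.1
```

Run:
```python
from h import *
np.set_printoptions(precision=1,suppress=True)
s=capture("scene");save("s15",cv2.resize(s[80:200,310:450],None,fx=5,fy=5))
M=camera_model("wrist");w=capture("wrist");save("w15",w)
delta([513,199,118],1.797)
```

```text
pos [513.7 198.9 171.3] rot [-3.1  0.   1.8] F [0.2 1.  0.6] w 91.6 t 11.43
turn [-0.   0.   0.2] shift [ 0.3 -0.7 53.3] rows 1.2776658967185734 0.033853488472726664
```

View pics/s15.png

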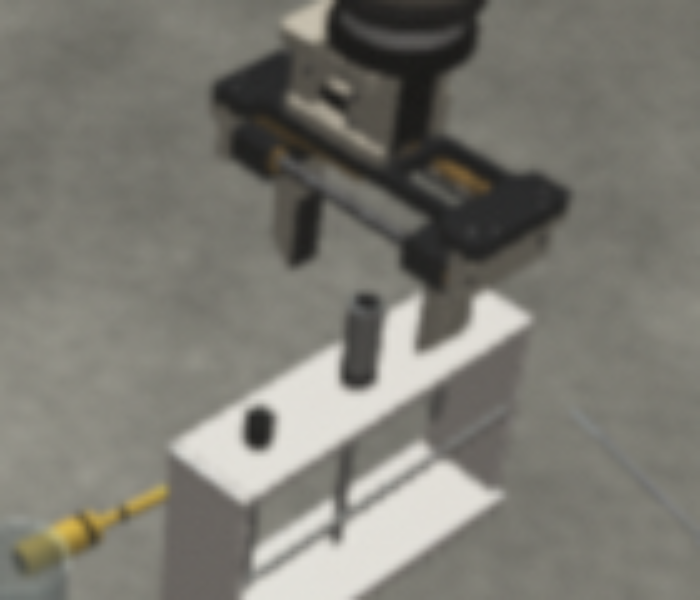

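View pics/w15.png

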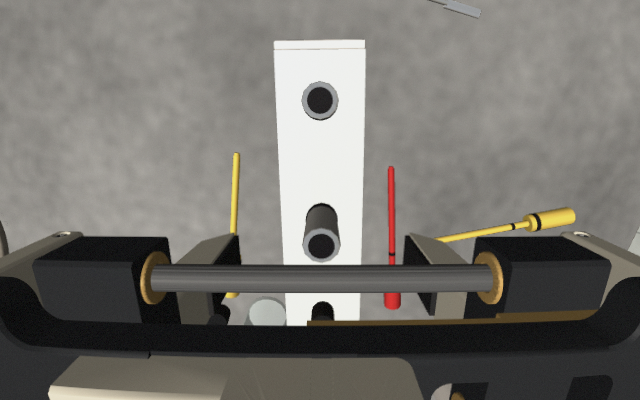

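send_rows:
  targets:
    - [[0,0,0,3,-0.5,13,-1],[0,0,0,3,-0.5,26,-1],[0,0,0,3,-0.5,39,-1],[0,0,0,3,-0.5,50,-1],[0,0,0,3,-0.5,50,-1]]

```text
time: 11.85
tool_pos: [512.1, 202.2, 120.5]
tcp_rot: [-3.141, 0.0, 1.802]
contact_force: [-0.2, -0.2, -0.3]
grip_width: 91.7
```

Run:
```python
from h import *
np.set_printoptions(precision=1,suppress=True)
s=capture("scene");save("s16",cv2.resize(s[80:200,310:450],None,fx=5,fy=5))
M=camera_model("wrist");w=capture("wrist");save("w16",w)
delta([513,202,118],1.797)
```

```text
pos [513.  202.6 122.2] rot [3.1 0.  1.8] F [-0.1 -0.2 -0.7] w 91.9 t 11.95
turn [0.1 0.  0.3] shift [-0.6 -0.2  4.2] rows 0.1015220473702187 0.045955967956537586
```

View pics/s16.png

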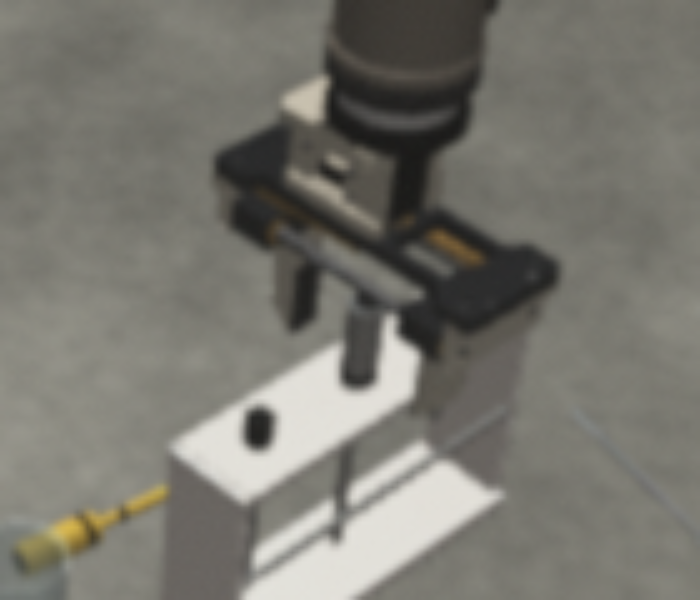

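View pics/w16.png

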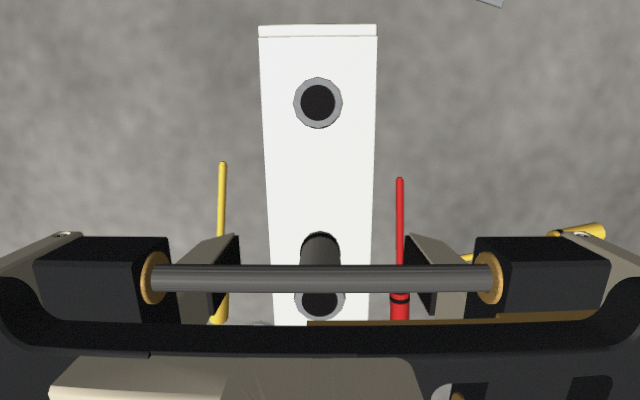

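send_rows:
  targets:
    - [[0,0,0,0,0,3,0.2],[0,0,0,0,0,3,0.5],[0,0,0,0,0,3,1],[0,0,0,0,0,3,1],[0,0,0,0,0,3,1]]

```text
time: 12.37
tool_pos: [512.2, 202.9, 118.0]
tcp_rot: [3.141, 0.0, 1.803]
contact_force: [0.6, 0.1, -0.1]
grip_width: 62.9
```

send_rows:
  targets:
    - [[0,0,0,0,0,0,1],[0,0,0,0,0,0,1],[0,0,0,0,0,0,1],[0,0,0,0,0,0,1],[0,0,0,0,0,0,1]]

```text
time: 12.78
tool_pos: [512.0, 202.8, 117.7]
tcp_rot: [-3.142, 0.0, 1.803]
contact_force: [0.1, 0.3, 0.5]
grip_width: 30.3
```

Run:
```python
from h import *
np.set_printoptions(precision=1,suppress=True)
s=capture("scene");save("s17",cv2.resize(s[80:200,310:450],None,fx=5,fy=5))
delta([513,202,118],1.797)
```

```text
pos [512.  202.8 117.7] rot [-3.1  0.   1.8] F [-0.7 -0.1 -0. ] w 25.4 t 12.83
turn [-0.   0.   0.3] shift [-1.   0.7 -0.3] rows 0.03168676207319248 0.047439038350590816
```

View pics/s17.png

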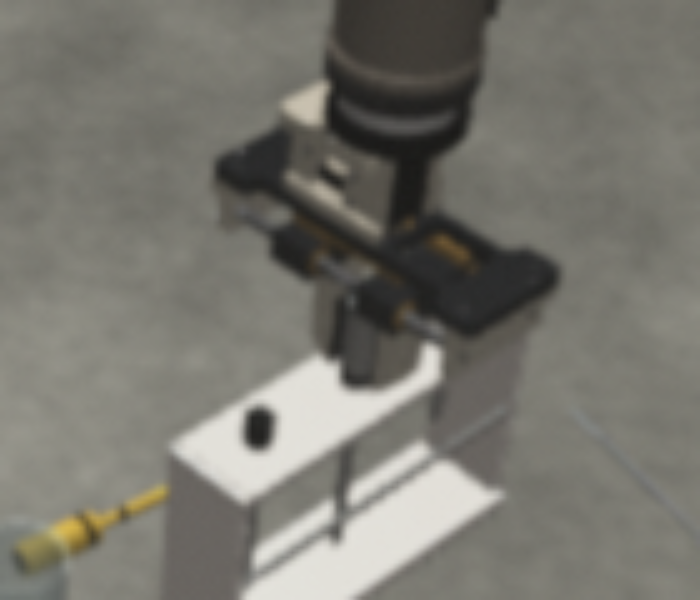

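send_rows:
  targets:
    - [[0,0,0,0,0,0,1],[0,0,0,0,0,0,1],[0,0,0,0,0,0,1],[0,0,0,0,0,0,1]]

```text
time: 13.17
tool_pos: [512.0, 202.8, 117.7]
tcp_rot: [-3.141, 0.0, 1.803]
contact_force: [-1.6, -0.3, 0.4]
grip_width: 21.1
```

Run:
```python
from h import *
np.set_printoptions(precision=1,suppress=True)
s=capture("scene");save("s18",cv2.resize(s[80:200,310:450],None,fx=5,fy=5))
save("w18",capture("wrist"))
delta([513,202,118],1.797)
```

```text
pos [512.  202.8 117.7] rot [-3.1  0.   1.8] F [-0.1  0.1 -0.6] w 21.6 t 13.27
turn [-0.   0.   0.3] shift [-1.   0.8 -0.3] rows 0.03224145732353261 0.04713689764725006
```

View pics/s18.png

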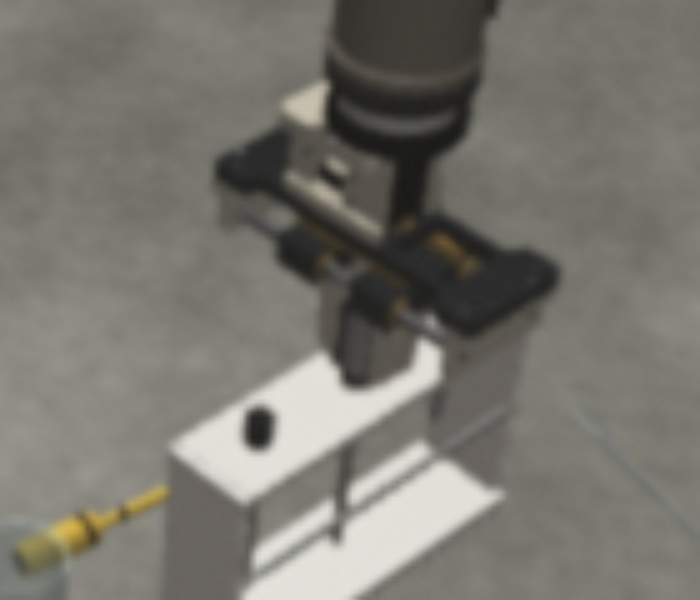

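View pics/w18.png

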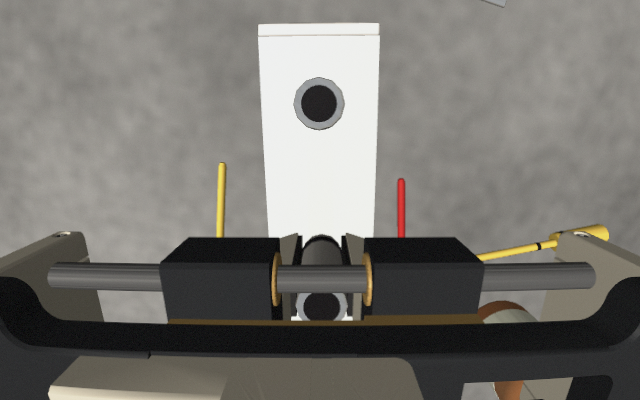

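send_rows:
  targets:
    - [[0,0,0,0,0,-6,1],[0,0,0,0,0,-18,1],[0,0,0,0,0,-32,1],[0,0,0,0,0,-46,1],[0,0,0,0,0,-60,1]]

```text
time: 13.68
tool_pos: [512.0, 202.8, 178.5]
tcp_rot: [-3.141, 0.0, 1.803]
contact_force: [0.3, 1.0, -2.1]
grip_width: 21.3
```

send_rows:
  targets:
    - [[0,0,0,0,0,-14,1],[0,0,0,0,0,-30,1],[0,0,0,0,0,-50,1],[0,0,0,0,0,-70,1],[0,0,0,0,0,-90,1]]

```text
time: 14.1
tool_pos: [511.8, 202.8, 268.9]
tcp_rot: [-3.141, 0.0, 1.803]
contact_force: [0.9, 0.1, -0.6]
grip_width: 21.6
```

send_rows:
  targets:
    - [[0,0,0,0,0,-15,1],[0,0,0,0,0,-28,1],[0,0,0,0,0,-38,1],[0,0,0,0,0,-38,1]]

```text
time: 14.43
tool_pos: [512.8, 203.0, 308.2]
tcp_rot: [3.137, 0.0, 1.803]
contact_force: [0.5, 0.1, -0.6]
grip_width: 21.1
```

Run:
```python
from h import *
np.set_printoptions(precision=1,suppress=True)
s=capture("scene");save("s19",cv2.resize(s[40:200,310:450],None,fx=4,fy=3.7))
print(get_obs()["joint_positions"])
delta([569,-195,310],1.77)
```

```text
[ 0.2  0.3  1.2 -0.   1.6  0. ]
pos [512.4 202.9 306.7] rot [3.1 0.  1.8] F [-0.1  0.1 -1.5] w 21.6 t 14.48
turn [0.1 0.  1.9] shift [-400.3  -36.5   -3.3] rows 9.639289672345976 0.2642982016418786
```

View pics/s19.png

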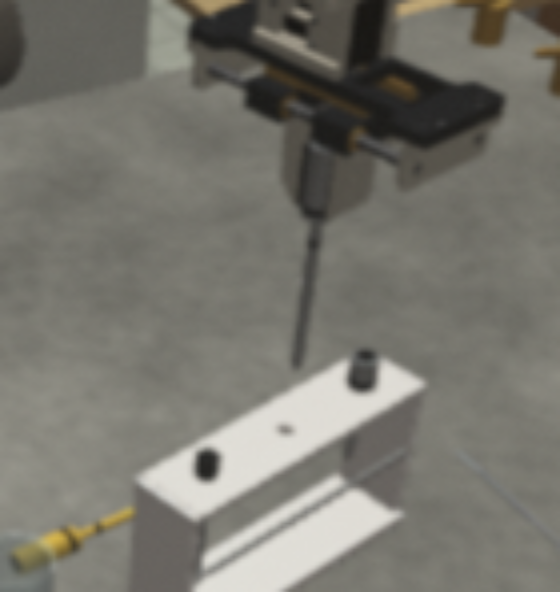

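send_rows:
  targets:
    - [[0,0,0,-12,-1,-2,1],[0,0,0,-35,-3,-3,1],[0,0,0.5,-62,-5,-3,1],[0,0,1,-92,-8,-3,1],[0,0,1,-122,-10,-3,1]]

```text
time: 14.9
tool_pos: [529.8, 80.0, 307.8]
tcp_rot: [-3.14, 0.0, 1.786]
contact_force: [0.8, -0.3, -0.2]
grip_width: 21.6
```

send_rows:
  targets:
    - [[0,0,0.5,-30,-3,0,1],[0,0,1,-60,-6,0,1],[0,0,1,-90,-8,0,1],[0,0,1,-120,-11,0,1],[0,0,1,-150,-14,0,1]]

```text
time: 15.32
tool_pos: [547.9, -70.0, 307.8]
tcp_rot: [-3.14, -0.0, 1.768]
contact_force: [0.8, 0.3, -1.3]
grip_width: 21.5
```

Run:
```python
from h import *
delta([569,-195,310],1.77)
```

```text
pos [547.95 -70.   307.77] rot [-3.1398e+00 -5.0000e-04  1.7676e+00] F [ 0.8  0.3 -1.3] w 21.5 t 15.32
turn [-0.1  -0.03 -0.13] shift [-126.7   -3.8   -2.3] rows 3.0403616567207172 0.023964575245554384
```

send_rows:
  targets:
    - [[0,0,0,-30,-1,0,1],[0,0,0,-60,-2,-1,1],[0,0,0,-88,-3,-2,1],[0,0,0,-100,-3,-2,1],[0,0,0,-100,-3,-2,1]]

```text
time: 15.73
tool_pos: [564.7, -169.6, 309.1]
tcp_rot: [-3.139, -0.001, 1.764]
contact_force: [0.2, 0.8, -1.3]
grip_width: 21.7
```

Run:
```python
from h import *
np.set_printoptions(precision=1,suppress=True)
s=capture("scene");t=capture("top");M=camera_model("wrist");w=capture("wrist")
save("s20",cv2.resize(s[110:260,190:330],None,fx=5,fy=4));save("w20",w)
save("t20",cv2.resize(t[140:290,310:470],None,fx=4,fy=4))
for l in("probe_tip","probe_ring","probe_head","guide_top"):
  for c in("scene","top","wrist"):
    print(l,c,[(round(q["conf"],2),np.round(q["location"],1)) for q in place_of(l,c)[:2]])
delta([569,-195,310],1.77)
```

```text
probe_tip scene [(0.65, array([202.1, 396.3])), (0.58, array([195.7, 263.6]))]
probe_tip top [(0.82, array([265.3, 246.1])), (0.7, array([189.3, 270.6]))]
probe_tip wrist [(0.59, array([195.7, 320.1]))]
probe_ring scene [(0.63, array([177.7, 334.3])), (0.52, array([221. , 378.8]))]
probe_ring top [(0.51, array([156.5, 254.8])), (0.48, array([199.5, 275.7]))]
probe_ring wrist [(0.84, array([237.9, 322.8])), (0.73, array([199.5, 237.3]))]
probe_head scene [(0.75, array([229.7, 363.4])), (0.54, array([144.9, 257.6]))]
probe_head top [(0.74, array([196.1, 289. ])), (0.67, array([258.2, 299.5]))]
probe_head wrist [(0.85, array([  4.8, 400.7])), (0.77, array([  0. , 257.3]))]
guide_top scene [(0.86, array([210.2, 256.2]))]
guide_top top []
guide_top wrist [(0.6, array([214.2, 317.4]))]
pos [ 565.3 -166.3  310.7] rot [3.1 0.  1.8] F [ 0.5  0.4 -1.6] w 21.7 t 16.48
turn [ 0.   0.  -0.1] shift [-28.9  -2.    0.7] rows 0.6946563885367601 0.014672736731296624
```

View pics/s20.png

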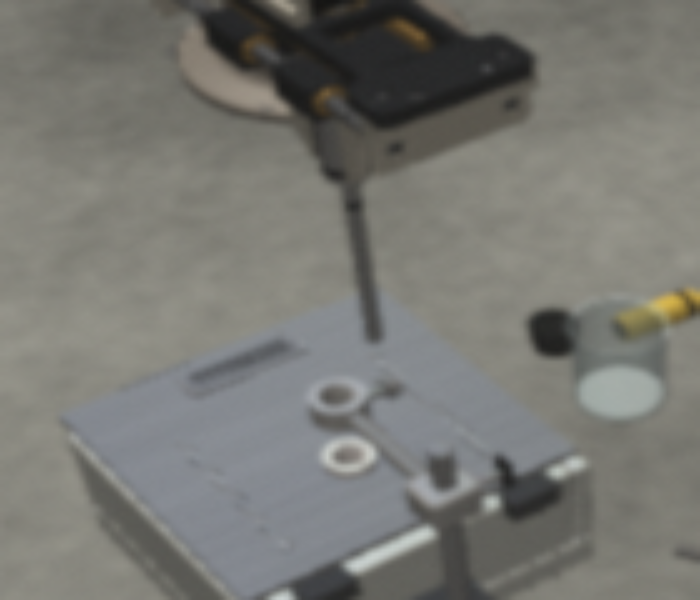

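View pics/w20.png

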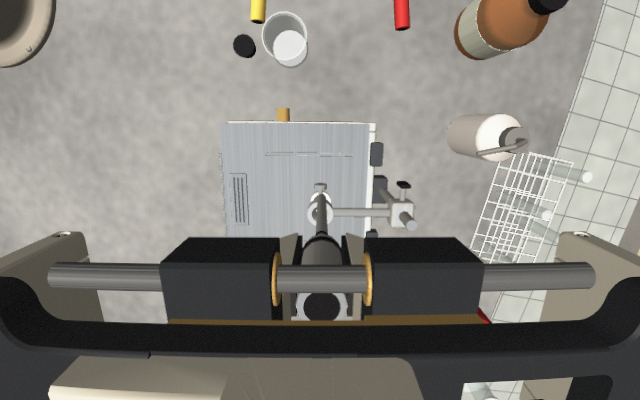

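View pics/t20.png

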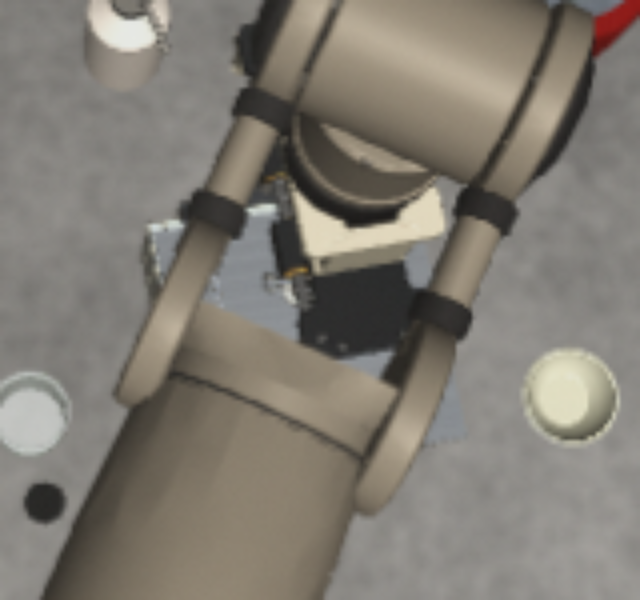

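Run:
```python
from h import *
np.set_printoptions(precision=1,suppress=True)
w=cv2.imread("pics/w20.png");cv2.imwrite("pics/w20z.png",cv2.resize(w[165:265,270:370],None,fx=6,fy=6,interpolation=cv2.INTER_CUBIC))
print(tri([pix2ray("scene",(194.5,265)),pix2ray("wrist",(184.5,320.5))]))
o=get_obs();R=Ro.from_euler("xyz",o["tcp_rot"]);P=o["tool_pos"]
print(proj("wrist",P+[0,0,59-158]),proj("scene",P+[0,0,59-158]))
print(proj("wrist",[569,-196,180]),at_z("wrist",(210,320),180))
```

```text
(array([ 561. , -164.8,  205.7]), [np.float64(4.540655332971556), np.float64(4.540655332971575)])
[np.float64(191.69168864870218), np.float64(321.6650533087703)] [np.float64(194.25527966021536), np.float64(266.77384456368566)]
[np.float64(211.313458210416), np.float64(319.6414280368525)] [ 569.1 -194.4  180. ]
```

View pics/w20z.png

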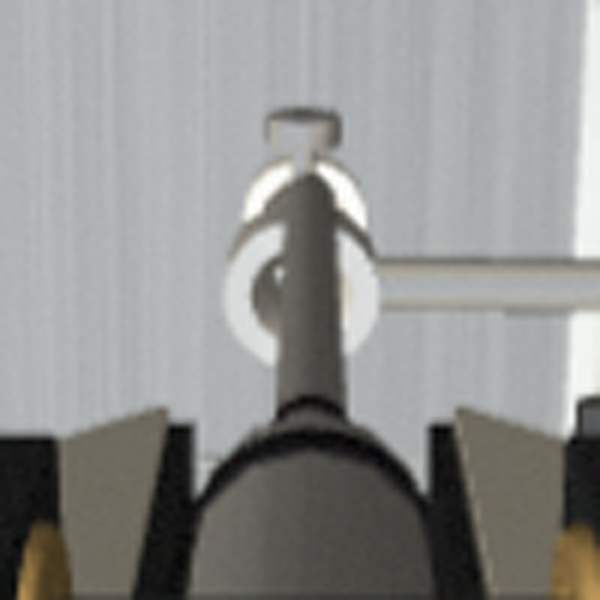

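Run:
```python
from h import *
np.set_printoptions(precision=1,suppress=True)
print("guide wrist",at_z("wrist",(213.5,320.3),180))
print("tip",tri([pix2ray("scene",(194.5,265)),pix2ray("wrist",(195,321.7))]),at_z("wrist",(194.5,321.7),209),at_z("scene",(194.5,265),209))
# scene guide fresh: zoom 5x,4x crop 110,190 ; ring centre (337,397)
print("guide scene",at_z("scene",(110+397/4,190+337/5),180), "gland scene",at_z("scene",(110+456/4,190+348/5),124))
print("guide tri",tri([pix2ray("scene",(110+397/4,190+337/5)),pix2ray("wrist",(213.5,320.3))]))
```

```text
guide wrist [ 570.2 -198.4  180. ]
tip (array([ 565.6, -170. ,  212.8]), [np.float64(0.7782175746151331), np.float64(0.7782175746151226)]) [ 566.  -169.7  209. ] [ 561.5 -169.6  209. ]
guide scene [ 571.8 -196.5  180. ] gland scene [ 570.4 -196.3  124. ]
guide tri (array([ 570.8, -197.3,  179.8]), [np.float64(1.1756165319145406), np.float64(1.1756165319146132)])
```

Run:
```python
from h import *
delta(get_obs()["tool_pos"]+[5,-28,0],1.77)
for z in(209,250,300): print(proj("scene",[566,-169.7,z]),proj("wrist",[566,-169.7,z]))
```

```text
pos [ 565.31 -166.28  310.74] rot [3.1416e+00 1.0000e-04 1.7682e+00] F [ 0.5  0.4 -1.6] w 21.7 t 16.48
turn [ 0.    0.01 -0.1 ] shift [-28.4  -0.6   0. ] rows 0.6820845397279564 0.014672736731296624
[np.float64(195.70693387584953), np.float64(265.66284207623784)] [np.float64(194.46390786544504), np.float64(321.6625674200824)]
[np.float64(183.3708165097673), np.float64(264.0709986033942)] [np.float64(205.5348225320358), np.float64(321.70793171733766)]
[np.float64(167.31376083980985), np.float64(262.0007960593074)] [np.float64(224.42512012793503), np.float64(321.7852123238019)]
```

send_rows:
  targets:
    - [[0,0,0,-10,0,0,1],[0,0,0,-20,-0.5,0,1],[0,0,0,-28.4,-0.6,0,1],[0,0,0,-28.4,-0.6,0,1],[0,0,0,-28.4,-0.6,0,1]]

```text
time: 16.9
tool_pos: [570.2, -195.3, 310.3]
tcp_rot: [-3.141, -0.0, 1.767]
contact_force: [-0.9, 0.2, -2.0]
grip_width: 21.6
```

Run:
```python
from h import *
np.set_printoptions(precision=1,suppress=True)
s=capture("scene");w=capture("wrist")
save("s21",cv2.resize(s[170:240,225:295],None,fx=8,fy=8,interpolation=cv2.INTER_CUBIC));save("w21",cv2.resize(w[165:265,270:370],None,fx=6,fy=6,interpolation=cv2.INTER_CUBIC))
delta([569,-195,310],1.77)
```

```text
pos [ 570.2 -194.4  310.6] rot [-3.1 -0.   1.8] F [ 0.7  0.9 -1. ] w 21.6 t 17.0
turn [-0.  -0.  -0.1] shift [-0.3 -1.3  0.6] rows 0.03615203791019979 0.018731309024178307
```

View pics/s21.png

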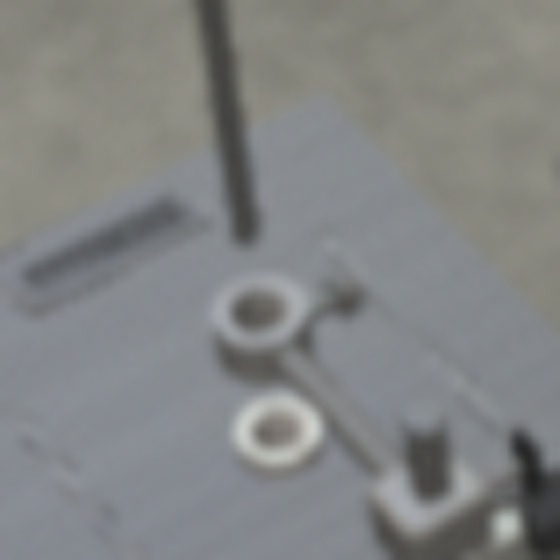

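View pics/w21.png

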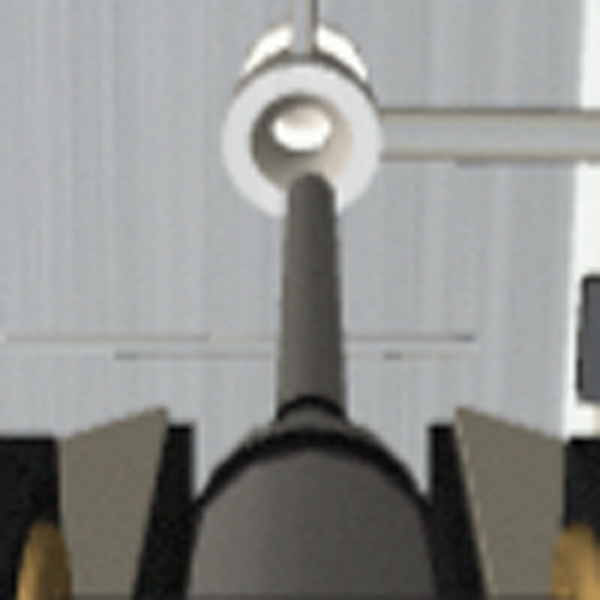

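Run:
```python
from h import *
np.set_printoptions(precision=2,suppress=True)
for zt in(209,211,213):
  print(zt,"wrist tip",at_z("wrist",(195,322),zt),"guide",at_z("wrist",(187.5,320.3),180),"scene tip",at_z("scene",(199.75,255.75),zt),"guide",at_z("scene",(209,257.5),180))
```

```text
209 wrist tip [ 571.32 -198.26  209.  ] guide [ 569.28 -197.28  180.  ] scene tip [ 567.65 -195.78  209.  ] guide [ 571.1  -195.93  180.  ]
211 wrist tip [ 571.22 -197.78  211.  ] guide [ 569.28 -197.28  180.  ] scene tip [ 569.56 -196.31  211.  ] guide [ 571.1  -195.93  180.  ]
213 wrist tip [ 571.12 -197.31  213.  ] guide [ 569.28 -197.28  180.  ] scene tip [ 571.46 -196.83  213.  ] guide [ 571.1  -195.93  180.  ]
```

send_rows:
  targets:
    - [[0,0,0,0.6,-1,8,1],[0,0,0,0.6,-1,16,1],[0,0,0,0.6,-1,24,1],[0,0,0,0.6,-1,28,1],[0,0,0,0.6,-1,28,1]]

```text
time: 17.42
tool_pos: [568.5, -193.5, 281.0]
tcp_rot: [-3.139, -0.002, 1.768]
contact_force: [0.4, 0.1, -0.3]
grip_width: 21.4
```

Run:
```python
from h import *
np.set_printoptions(precision=1,suppress=True)
s=capture("scene");w=capture("wrist")
save("s22",cv2.resize(s[170:240,225:295],None,fx=8,fy=8,interpolation=cv2.INTER_CUBIC));save("w22",cv2.resize(w[165:265,270:370],None,fx=6,fy=6,interpolation=cv2.INTER_CUBIC))
delta([569,-195,310],1.77)
```

```text
pos [ 569.1 -193.8  282.5] rot [-3.1 -0.   1.8] F [-0.2  0.4 -1.3] w 21.5 t 17.52
turn [-0.  -0.  -0.1] shift [ -1.1  -0.4 -27.5] rows 0.6592668872363663 0.015139237422359255
```

View pics/s22.png

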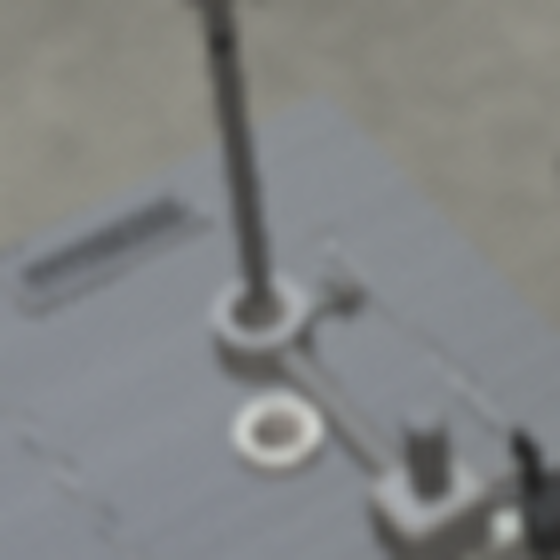

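View pics/w22.png

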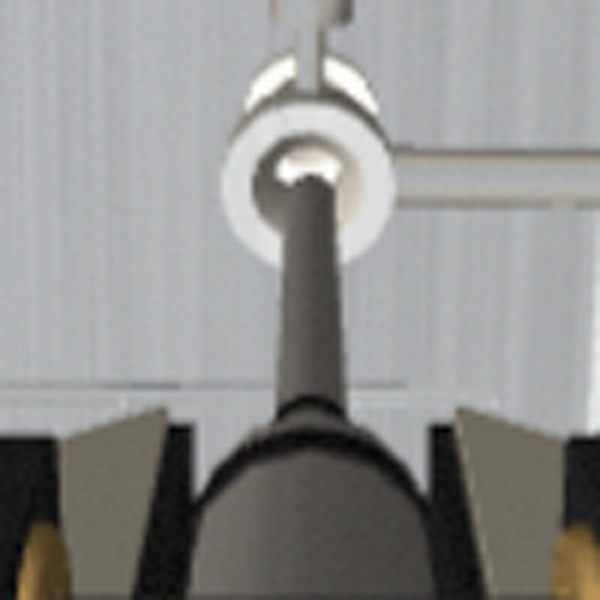

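send_rows:
  targets:
    - [[0,0,0,0,-0.5,3,1],[0,0,0,0,-0.5,7,1],[0,0,0,0,-0.5,11,1],[0,0,0,0,-0.5,14,1],[0,0,0,0,-0.5,14,1]]

```text
time: 17.93
tool_pos: [568.3, -193.9, 267.8]
tcp_rot: [-3.14, -0.001, 1.768]
contact_force: [-0.2, 0.2, -1.8]
grip_width: 21.7
```

Run:
```python
from h import *
np.set_printoptions(precision=1,suppress=True)
s=capture("scene");w=capture("wrist")
save("s23",cv2.resize(s[170:240,225:295],None,fx=8,fy=8,interpolation=cv2.INTER_CUBIC));save("w23",cv2.resize(w[165:265,270:370],None,fx=6,fy=6,interpolation=cv2.INTER_CUBIC))
delta([569,-195,310],1.77);print(get_obs()["moment"])
```

```text
pos [ 568.6 -194.1  268.6] rot [-3.1 -0.   1.8] F [ 0.3  0.7 -1.4] w 21.3 t 18.03
turn [-0.  -0.  -0.1] shift [ -1.    0.2 -41.4] rows 0.9931702944889577 0.016484333457952107
[-0.  -0.1 -0. ]
```

View pics/s23.png

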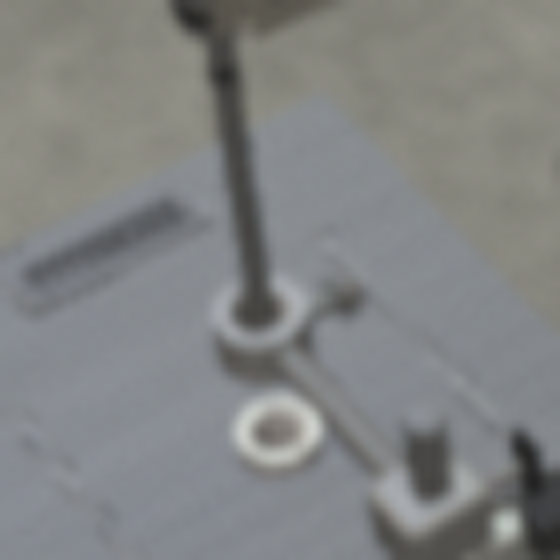

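View pics/w23.png

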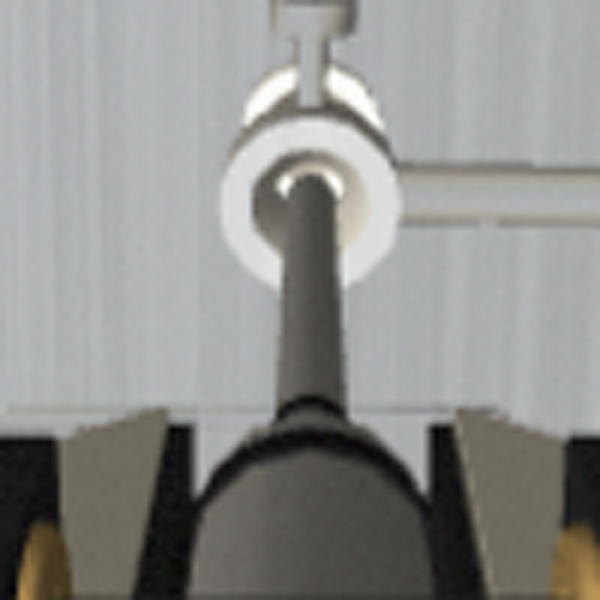

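send_rows:
  targets:
    - [[0,0,0,0,0,3,1],[0,0,0,0,0,7,1],[0,0,0,0,0,11,1],[0,0,0,0,0,15,1],[0,0,0,0,0,15,1]]

```text
time: 18.45
tool_pos: [568.2, -193.8, 252.5]
tcp_rot: [-3.14, -0.001, 1.768]
contact_force: [0.2, 0.1, -1.8]
grip_width: 21.4
```

send_rows:
  targets:
    - [[0,0,0,0,0,5,1],[0,0,0,0,0,10,1],[0,0,0,0,0,15,1],[0,0,0,0,0,20,1],[0,0,0,0,0,20,1]]

```text
time: 18.87
tool_pos: [568.1, -193.8, 232.2]
tcp_rot: [-3.14, -0.001, 1.768]
contact_force: [-0.3, -0.2, -1.4]
grip_width: 21.5
```

Run:
```python
from h import *
np.set_printoptions(precision=2,suppress=True)
s=capture("scene");w=capture("wrist")
save("s24",cv2.resize(s[170:240,225:295],None,fx=8,fy=8,interpolation=cv2.INTER_CUBIC));save("w24",cv2.resize(w[165:265,270:370],None,fx=6,fy=6,interpolation=cv2.INTER_CUBIC))
delta([569,-195,310],1.77);print(get_obs()["moment"])
```

```text
pos [ 568.6  -194.    233.46] rot [-3.14 -0.    1.77] F [ 0.2  0.8 -1.1] w 21.1 t 18.97
turn [-0.02 -0.01 -0.11] shift [ -1.    0.2 -76.5] rows 1.8357220652097517 0.016379675979019657
[ 0.04 -0.09 -0.04]
```

View pics/s24.png

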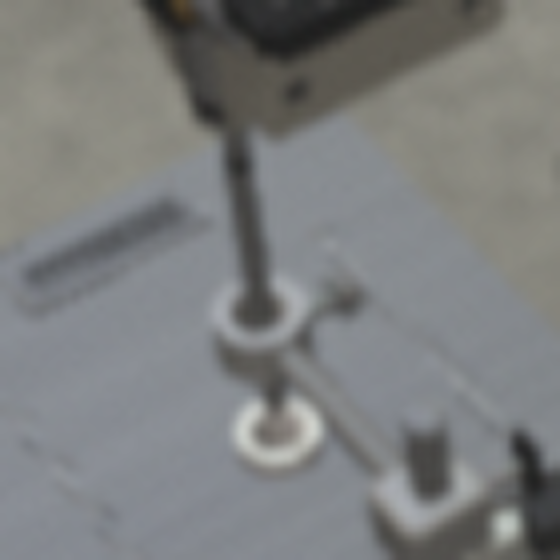

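View pics/w24.png

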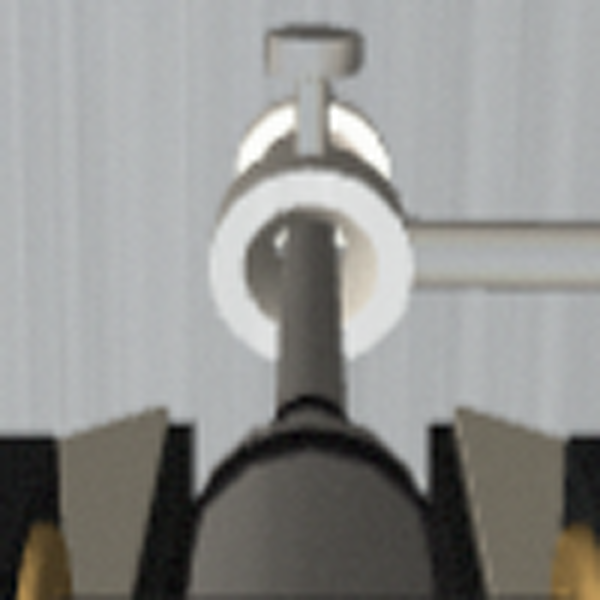

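send_rows:
  targets:
    - [[0,0,0,0,0,4,1],[0,0,0,0,0,8,1],[0,0,0,0,0,13,1],[0,0,0,0,0,18,1],[0,0,0,0,0,18,1]]

```text
time: 19.38
tool_pos: [568.1, -193.8, 214.2]
tcp_rot: [-3.14, -0.001, 1.768]
contact_force: [-1.7, -0.3, -1.2]
grip_width: 21.3
```

send_rows:
  targets:
    - [[0,0,0,0,0,4,1],[0,0,0,0,0,9,1],[0,0,0,0,0,14,1],[0,0,0,0,0,19,1],[0,0,0,0,0,19,1]]

```text
time: 19.8
tool_pos: [568.1, -193.8, 195.3]
tcp_rot: [-3.14, -0.001, 1.768]
contact_force: [0.5, 0.5, -1.4]
grip_width: 21.7
```

Run:
```python
from h import *
np.set_printoptions(precision=2,suppress=True)
s=capture("scene")
save("s25",cv2.resize(s[170:240,225:295],None,fx=8,fy=8,interpolation=cv2.INTER_CUBIC))
delta([568.6,-194,167.7],1.77);print(get_obs()["moment"])
```

```text
pos [ 568.31 -193.87  195.9 ] rot [-3.14 -0.    1.77] F [ 0.3  0.8 -1.4] w 21.4 t 19.85
turn [-0.07 -0.05 -0.11] shift [-0.2  0.3 28.2] rows 0.67636604749616 0.01996737831944425
[ 0.04 -0.05  0.05]
```

View pics/s25.png

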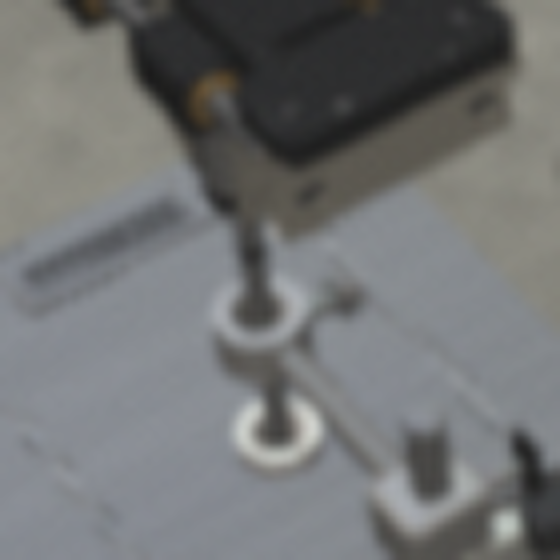

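Run:
```python
from h import *
for z in(380,400,412,430):
  r=proj("scene",[512+95*.973,203+95*.23,z]);print(z,"s19 px",(r[1]-310)*4,(r[0]-40)*3.7)
s=capture("scene");save("s26",cv2.resize(s[130:260,190:340],None,fx=5,fy=4.5,interpolation=cv2.INTER_CUBIC))
```

```text
380 s19 px 443.59174977695784 222.56436360593506
400 s19 px 449.338947669464 195.19003528557582
412 s19 px 452.8649204059907 178.38964593096378
430 s19 px 458.2668827243574 152.6418750440022
```

View pics/s26.png

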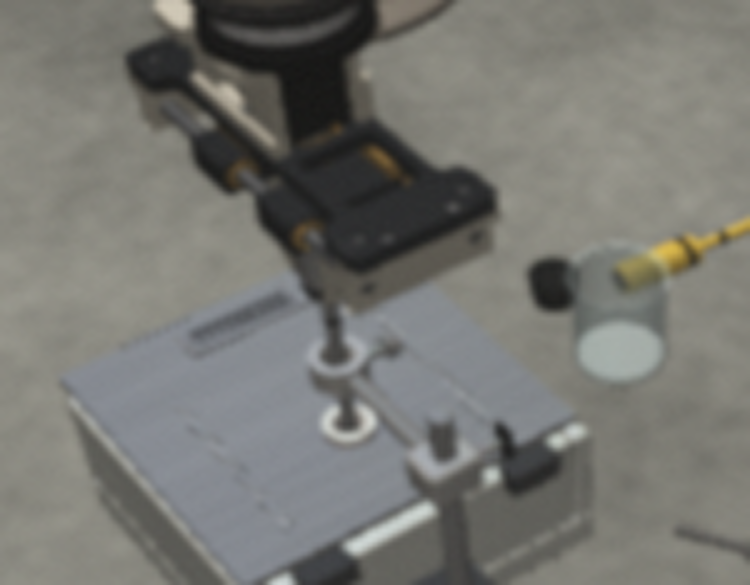

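send_rows:
  targets:
    - [[0,0,0,0,0,4,1],[0,0,0,0,0,10,1],[0,0,0,0,0,16,1],[0,0,0,0,0,22,1],[0,0,0,0,0,22,1]]

```text
time: 20.32
tool_pos: [567.8, -193.7, 172.8]
tcp_rot: [-3.139, -0.002, 1.768]
contact_force: [0.1, -0.1, -0.9]
grip_width: 21.6
```

send_rows:
  targets:
    - [[0,0,0,0,0,2,1],[0,0,0,0,0,4,1],[0,0,0,0,0,5.5,1],[0,0,0,0,0,5.5,1],[0,0,0,0,0,5.5,1]]

```text
time: 20.73
tool_pos: [568.7, -194.1, 169.3]
tcp_rot: [3.141, 0.0, 1.768]
contact_force: [-0.7, -0.0, -1.3]
grip_width: 21.2
```

Run:
```python
from h import *
np.set_printoptions(precision=2,suppress=True)
s=capture("scene");w=capture("wrist")
save("s27",cv2.resize(s[170:240,225:295],None,fx=8,fy=8,interpolation=cv2.INTER_CUBIC))
save("s27b",s)
save("w27",cv2.resize(w[165:300,250:390],None,fx=5,fy=4.4,interpolation=cv2.INTER_CUBIC))
delta([568.6,-194,167.7],1.77);print(get_obs()["moment"])
```

```text
pos [ 568.8  -194.13  169.43] rot [3.14 0.   1.77] F [ 0.6  0.5 -2.1] w 21.4 t 20.83
turn [ 0.02  0.02 -0.12] shift [ 0.2 -0.2  1.7] rows 0.0420002010451496 0.016585929824253588
[-0.08 -0.16  0.01]
```

View pics/s27.png

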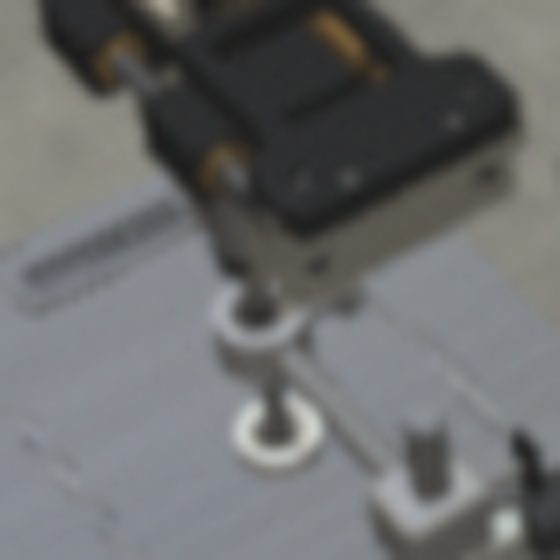

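View pics/w27.png

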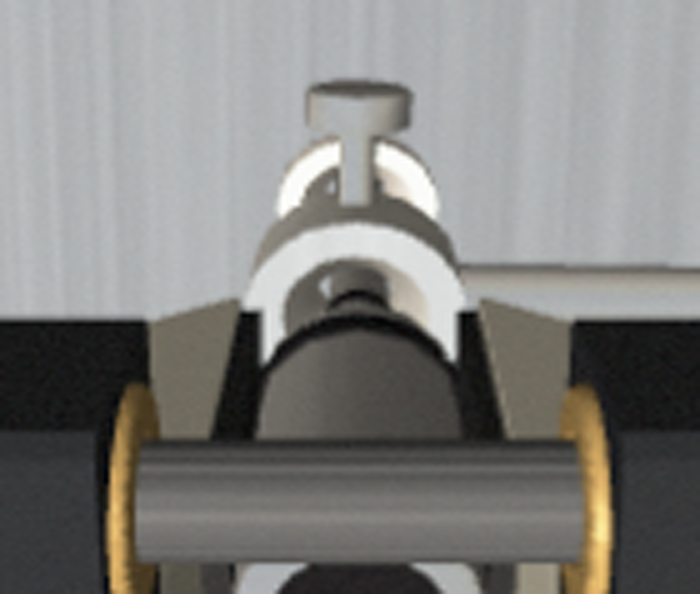

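View pics/s27b.png

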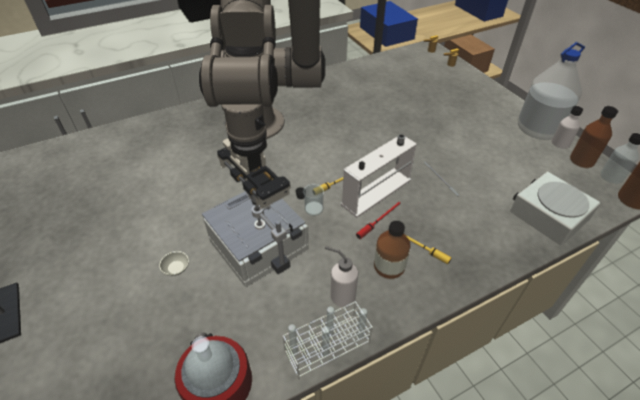

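Run:
```python
from h import *
import itertools
f=lambda c,row,x,y:min(np.arange(150,350,.1),key=lambda z:abs(proj(c,[x,y,z])[0]-row))
for x,y in((570,-196.5),(570,-192.8)): print("ring z wrist",f("wrist",232.7,x,y))
for x,y in((570,-196.5),(572,-197)): print("ring s23 z -> now",f("scene",178.8,x,y)-268.6+169.4, "s22",f("scene",170+42/8,x,y)-282.5+169.4,"s24",f("scene",170+165/8,x,y)-233.5+169.4)
```

```text
ring z wrist 177.69999999999843Traceback (most recent call last):
  File "<stdin>", line 4, in <module>
  File "<stdin>", line 3, in <lambda>
  File "<stdin>", line 3, in <lambda>
  File "h.py", line 14, in proj
    M=M or camera_model(cam);K=np.array(M["K"]);T=np.array(M["world_to_cam"])
           ~~~~~~~~~~~~^^^^^
ValueError: time passes only in moves, steps and waits
```

Run:
```python
from h import *
MM={c:camera_model(c) for c in("wrist","scene")}
f=lambda c,row,x,y:round(float(min(np.arange(150,350,.2),key=lambda z:abs(proj(c,[x,y,z],MM[c])[0]-row))),1)
for x,y in((570,-196.5),(570,-192.8)): print("ring z wrist",f("wrist",232.7,x,y))
for x,y in((570,-196.5),(572,-197)): print("ring -> now",f("scene",178.8,x,y)-268.6+169.4, f("scene",170+42/8,x,y)-282.5+169.4,f("scene",170+165/8,x,y)-233.5+169.4)
```

```text
ring z wrist 177.8
ring z wrist 187.4
ring -> now 180.4 177.29999999999998 177.9
ring -> now 182.19999999999996 179.29999999999998 179.9
```

send_rows:
  targets:
    - [[0,0,0,0,0,0.5,1],[0,0,0,0,0,0.5,1],[0,0,0,0,0,0.5,1],[0,0,0,0,0,0.5,1],[0,0,0,0,0,0.5,1]]

```text
time: 21.25
tool_pos: [568.7, -194.1, 168.7]
tcp_rot: [3.142, 0.0, 1.768]
contact_force: [-0.5, -1.0, -2.1]
grip_width: 21.5
```

Run:
```python
from h import *
delta([568.6,-194,167.7],1.77)
capture("scene")
print([(l,[(round(q["conf"],2),np.round(q["location"],1).tolist()) for q in place_of(l,"scene")[:1]]) for l in("lid_pad","gland_top","guide_top")], proj("scene",[465,-217.6,119]))
print(close_job())
```

```text
pos [ 568.69 -194.06  168.73] rot [3.1416e+00 1.0000e-04 1.7680e+00] F [-0.5 -1.  -2.1] w 21.5 t 21.25
turn [ 0.    0.01 -0.12] shift [ 0.1 -0.1  1. ] rows 0.024799297347149293 0.016211380512402167
[('lid_pad', [(0.82, [199.1, 237.3])]), ('gland_top', [(0.54, [294.8, 342.9])]), ('guide_top', [(0.81, [211.4, 256.2])])] [np.float64(201.309536795692), np.float64(237.40722785167048)]
the job is handed in; nothing more can be done
None
```

The lid is shut and latched, and the long probe is through the guide and the gland. The gripper is still holding it upright. I handed the job in at about 21 s.

- **Lid:** the force on the pad rose to about 12 N and then fell to nearly 0 as the catch snapped. After I backed off, the pad stayed at the shut position in both cameras.
- **Probe:** it came straight up out of the middle rack hole, held at 21.5 mm on its 22 mm head. It then went down through both bores with no more than noise on the force reading.
- **Ring height:** from the lift distance, the ring is about 181 mm above the bench, against the guide's top at 180 mm. The scene camera gave 177 to 182 mm. The wrist camera was less certain, at 178 to 187 mm.
- **Last state:** tool vertical, grip 21.5 mm, about 2 N downward on the wrist, which is close to the probe's weight.

**Checks that disagreed:**
- The real fingertips are about 40 mm short of the reported tool point. I found this in the pictures and at the contact with the lid, and allowed for it in the grasp and the lowering.
- In the last picture the gland detector gave a low-confidence point (0.54) that was clearly wrong, and I ignored it. The lid pad was detected about 2 px (roughly 9 mm) above its computed shut position, but it had read 0.7 px (about 3 mm) off in the clear view after the press.
- The red and yellow look-alikes beside the rack stood at the start and were lying down in the pictures taken while I was pressing the lid. The arm was at the bath then and had not been near them.

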